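# Block up a pot's carrying board for transport

### The job

Get the mended jar's cushioned carrying board ready to be moved. Pick the loose sherds off the deck into the finds tray, push every red packer there is fully home into a yellow-marked bay of its own in the gap under the deck, and once all the packers are in, shoot both barrel bolts fully into their keepers. Do not bump the jar or disturb the adhesive and the tape on the bench.

Things in the scene. Friction and masses are not known exactly. Their poses are not given: they have to be found in the camera images.
- board: pot-carrying board, fixed to the bench: plywood base 240 (x) x 370 (y) x 18 mm and, on four rubber mounts, a plywood deck 220 (x) x 280 (y) x 18 mm with a jar in its middle. Origin: centre of the base's underside on the bench; +y is its left end, z up. Open gap 16 mm high between base top (z 18) and deck underside (z 34); deck top z 52 mm
- bolt_left (a joint): steel barrel bolt on the deck at its left end, slides to the board's +y: 0 drawn fully back, 0.03 m fully shot through the keeper; stays where it is left, friction about 2 N
- bolt_left_knob (a point): top centre of the left bolt's upright dark steel knob, 16 mm across, 26 mm tall (straps beside it reach z 69 mm); at board x 0, y 95 mm + bolt travel, z 96 mm
- bolt_right (a joint): the same bolt at the right end, slides to the board's -y: 0 drawn back, 0.03 m fully shot
- bolt_right_knob (a point): top centre of the right bolt's knob, as on the left; at board x 0, y -(95 mm + bolt travel), z 96 mm
- finds_tray: white finds tray with grey felt, fixed to the bench, 190 (x) x 120 (y) x 25 mm, walls 5 mm, felt floor 8 mm above the bench. Origin: centre of its underside
- end_left (a point): middle of the deck's left edge, mouth of the gap, at board y +140, z 26 mm. From here the base runs out as a ledge to |y| 185 mm. In the gap a stop batten has its face at |y| 90 mm, and from |y| 90 to 135 mm each bay has a wooden guide strip on either side, 40 mm apart. On the ledge here stands the bolt's keeper, a steel bracket 30 mm wide, |y| 148 to 160 mm, up to z 73 mm
- end_right (a point): middle of the deck's right edge, mouth of the gap, at board y -140, z 26 mm. From here the base runs out as a ledge to |y| 185 mm. In the gap a stop batten has its face at |y| 90 mm, and from |y| 90 to 135 mm each bay has a wooden guide strip on either side, 40 mm apart. On the ledge here stands the bolt's keeper, a steel bracket 30 mm wide, |y| 148 to 160 mm, up to z 73 mm
- bay_left_near (a point): centre of a packer fully home in this bay: left end, robot side, marked by a yellow patch 36 mm wide on ledge and deck edge; board x -62, y +130, z 25 mm; axes as the board's. A packer goes in along the board's y from the end: 50 mm under the deck to the stop, 30 mm staying out on the ledge
- bay_left_far (a point): centre of a packer fully home in this bay: left end, far side, marked by a yellow patch 36 mm wide on ledge and deck edge; board x +62, y +130, z 25 mm; axes as the board's. A packer goes in along the board's y from the end: 50 mm under the deck to the stop, 30 mm staying out on the ledge
- bay_right_near (a point): centre of a packer fully home in this bay: right end, robot side, marked by a yellow patch 36 mm wide on ledge and deck edge; board x -62, y -130, z 25 mm; axes as the board's. A packer goes in along the board's y from the end: 50 mm under the deck to the stop, 30 mm staying out on the ledge
- bay_right_far (a point): centre of a packer fully home in this bay: right end, far side, marked by a yellow patch 36 mm wide on ledge and deck edge; board x +62, y -130, z 25 mm; axes as the board's. A packer goes in along the board's y from the end: 50 mm under the deck to the stop, 30 mm staying out on the ledge
- packer_1: red hardwood packer (transit block), a flat bar 80 (its x) x 32 (y) x 14 mm (z), about 50 g, both ends chamfered alike, either way up; origin at its centre. May be absent
- packer_2: red hardwood packer (transit block), a flat bar 80 (its x) x 32 (y) x 14 mm (z), about 50 g, both ends chamfered alike, either way up; origin at its centre. May be absent
- packer_3: red hardwood packer (transit block), a flat bar 80 (its x) x 32 (y) x 14 mm (z), about 50 g, both ends chamfered alike, either way up; origin at its centre. May be absent
- packer_4: red hardwood packer (transit block), a flat bar 80 (its x) x 32 (y) x 14 mm (z), about 50 g, both ends chamfered alike, either way up; origin at its centre. May be absent
- sherd_1: loose flat terracotta sherd lying on the deck, about 54 (x) x 36 (y) x 10 mm (z) with straight sides to grip at y +-18 mm, 30 g; origin at its centre. May be absent
- sherd_2: loose flat terracotta sherd lying on the deck, about 54 (x) x 36 (y) x 10 mm (z) with straight sides to grip at y +-18 mm, 30 g; origin at its centre. May be absent
- sherd_3: loose flat terracotta sherd lying on the deck, about 54 (x) x 36 (y) x 10 mm (z) with straight sides to grip at y +-18 mm, 30 g; origin at its centre. May be absent
- jar: the mended terracotta jar on the board, 100 mm across, 60 mm tall, fixed; origin centre of its foot, 60 mm above the bench at the deck's centre
- adhesive: small closed jar of adhesive, 44 mm across, 75 mm tall, standing beyond the board; origin centre of its foot
- tape: roll of yellow tape lying flat, 80 mm across, 24 mm tall, beyond the board; origin centre of its underside
Mind the look-alikes: they are no part of the job. Leave any green or purple look-alike of the sherd_1 alone.

How it is judged (in metres and radians):
On the way, in this order (a step that is already met when the one before it is completed fails the run):
1. all packers fully home in marked bays ((distance between packer_1 and bay_left_near below 0.008 m or distance between packer_1 and bay_left_far below 0.008 m or distance between packer_1 and bay_right_near below 0.008 m or distance between packer_1 and bay_right_far below 0.008 m) and (distance between packer_2 and bay_left_near below 0.008 m or distance between packer_2 and bay_left_far below 0.008 m or distance between packer_2 and bay_right_near below 0.008 m or distance between packer_2 and bay_right_far below 0.008 m) and (distance between packer_3 and bay_left_near below 0.008 m or distance between packer_3 and bay_left_far below 0.008 m or distance between packer_3 and bay_right_near below 0.008 m or distance between packer_3 and bay_right_far below 0.008 m) and (distance between packer_4 and bay_left_near below 0.008 m or distance between packer_4 and bay_left_far below 0.008 m or distance between packer_4 and bay_right_near below 0.008 m or distance between packer_4 and bay_right_far below 0.008 m) and angle between the x axis of each of packer_1, packer_2, packer_3, packer_4 and the y axis of board, either way round below 0.15 rad), for 0.2 s.
2. both bolts shot into their keepers (value of joint each of bolt_left, bolt_right above 0.026 m), for 0.2 s.
At the end, for the whole second after the job is handed in: every packer present fully home in its own bay (centre within 8 mm of the bay's point, square within 0.15 rad); both bolts shot at least 26 of 30 mm; every sherd present in the finds tray; all at rest (all of step 1 and all of step 2 and x of sherd_1 in the frame of finds_tray between -0.085 and 0.085 m and y of sherd_1 in the frame of finds_tray between -0.052 and 0.052 m and z of each of sherd_1, sherd_2, sherd_3 in the frame of finds_tray below 0.035 m and x of sherd_2 in the frame of finds_tray between -0.085 and 0.085 m and y of sherd_2 in the frame of finds_tray between -0.052 and 0.052 m and x of sherd_3 in the frame of finds_tray between -0.085 and 0.085 m and y of sherd_3 in the frame of finds_tray between -0.052 and 0.052 m and linear speed of each of packer_1, packer_2, packer_3, packer_4, sherd_1, sherd_2, sherd_3 below 0.02 m/s); the robot touches nothing.
It fails at once if the robot bumps the mended jar (contact force between any of the arm, the fingers and jar above 4 N).
It fails at once if the adhesive on the bench is disturbed (distance of adhesive from where it was at the start of the episode above 0.03 m).
It fails at once if the tape on the bench is disturbed (distance of tape from where it was at the start of the episode above 0.03 m).
Of packer_1, packer_2, packer_3, packer_4 only 3 to 4 are there at a start; the rules pass over those that are not, and their reading is None.
Of sherd_1, sherd_2, sherd_3 only 2 to 3 are there at a start; the rules pass over those that are not, and their reading is None.
At some moment in a run one of packer_1, packer_2, packer_3, packer_4 may be knocked a few centimetres aside while the robot is not near it.
Once in a run the grip may slacken for a moment while it holds something.
It also fails if it takes over 210 s, if anything falls off the work surface, if the arm or the gripper's body presses on something with over 40 N, if the wrist force passes 120 N, or if a joint passes its speed limit or range.

### The arm

A 6-joint arm with a two-finger parallel gripper is mounted at the origin on the work surface. World frame = base frame: x ahead of the robot, y to its left, z up, the work surface at z = 0. Lengths are in m, angles in degrees, forces in N, time in s.
With the tool pointing down it reaches from about 0.275 to 0.875 m from the base axis. Payload 12.5 kg.
Tool frame: the origin (TCP) lies on the centre line of the jaws, within the pads' length; the fingertips stand 17 mm ahead of it and the grasp point (between the pads) lies 2 mm behind it; z points along the fingers, y is the direction in which the jaws open and shut (so a half turn about z gives the same grasp; the last joint's range is limited). The gripper opens to 85 mm and grips with 20 to 120 N. Pads are 22 mm wide; open, the fingers measure 114 mm over their backs; the gripper's body (76 mm by 85 mm) begins 54 mm behind the grasp point. The pads swing forward as they close: fully open they stand 13 mm farther back than shut.
Start: joints at [70.038, 20.094, 94.641, -0, 65.266, -4.847], TCP at [0.143, 0.531, 0.248] pointing down, gripper open.
Joint ranges: [-157.81, 157.81], [-45, 120.19], [0.68, 151.7], [-89.99, 269.99], [4.06, 180], [-164.3, 164.3]. Speed limits (degrees/s): [127.2, 127.2, 159.86, 180, 180, 180].

### API

Orientations are given as a 3x3 rotation matrix whose columns are the frame's x, y, z axes.
In Python, from rig import telemetry, grab_frame, r gives the robot as it stands. The module is installed in compiled form; this text tells all that it offers.
- The arm moves only by the tool jog_arm, never from a script. Its argument "commands" is a list of rows, each an object with "travel": the shift along the world's x, y, z in cm, a list of three; "rotation": the turn, a rotation vector about the world's x, y, z in rad, a list of three; "gripper": the opening, from 0 (shut) to 1 (fully open). A call has exactly 8 rows; each row shifts and turns the commanded pose from where the row before left it; what a row does not reach is not made up. A row lasts 1/8 s, in which the tool goes at most 62.5 mm and 10.7 degrees, less where a joint would pass 70% of its speed; a pose out of reach is approached as far as the arm can. A call is refused whole if a number of a shift passes 6.25 or a number of a turn 0.188, either way. A call with a gripper value outside its range is refused whole. The fingers move at their own pace and stop on an object; the grip force is fixed at half the most. Time passes only in rows, so rows that do not move let the fingers close, or fill a call up. It gives the time, the measured TCP pose, the force and the opening at its end, in the units of the state.
- telemetry.sense(): the state, without advancing time (a new reading comes with each control period).
- grab_frame(name): name is "scene" or "top" or "wrist"; returns a dict with "frame" (480x640x3 uint8, red, green, blue), "fx", "fy", "cx", "cy" (pixels), "rvec" (rotation vector, rad) and "tvec" (3), from world to camera coordinates, as OpenCV has them. Camera axes: x right, y down, z forward; pixel columns grow to the right and rows downward; lengths in m; the calibration is good to about 2 mm. A picture is of the moment at which its call begins. There is no depth.
- r.hand_in(): hands the job in, once; it reports no verdict.
The state is a dict: "t": time; "qpos": joint angles; "qd": joint speeds; "effort": joint torques, N m; "position": TCP position; "tool_rot": TCP orientation; "ft_force": force on the tool from outside, world axes, zero at the start; "moment": the same for the moment, N m; "gripper_width": finger opening in m.
Only numpy, scipy, OpenCV 4.12 (cv2) and the standard library are available. Lean on these libraries where they do the work, as an engineer would, in place of code of your own. Each camera call takes 0.05 s, during which the arm holds its last target. There are 200 camera calls.

## Working session

There is one attempt and no reset: what is moved stays moved. The work goes in short steps, Python scripts to look and compute and a tool call to move; the robot and the scene stay as the last step left them, time stands still between calls to the robot, and variables do not carry over. Pictures are saved under pics/ and viewed, about 12 in all and at most 16, crops included, and the job is handed in when it is done.

Besides the shell and the picture viewer there is one more tool, called after "Emit:" as a command line: name --argument value ..., lists and objects as JSON in quotes. jog_arm: Moves the arm, as the interface text tells. Its arguments: {"type":"object","properties":{"commands":{"type":"array","items":{"type":"object","properties":{"travel":{"type":"array","items":{"type":"number"}},"rotation":{"type":"array","items":{"type":"number"}},"gripper":{"type":"number"}}}}},"required":["commands"]}

```bash
ls; mkdir -p pics
cat > h.py <<'E'
import numpy as np, cv2
from rig import telemetry, grab_frame, r
def shot(name,fn,crop=None,scale=1):
    f=grab_frame(name); im=f["frame"][:,:,::-1].copy()
    np.save(f'pics/{fn}.npy',f,allow_pickle=True)
    if crop: x0,y0,x1,y1=crop; im=im[y0:y1,x0:x1]
    if scale!=1: im=cv2.resize(im,None,fx=scale,fy=scale,interpolation=cv2.INTER_CUBIC)
    cv2.imwrite(f'pics/{fn}.png',im); return f
def load(fn): return np.load(f'pics/{fn}.npy',allow_pickle=True).item()
def w(f,u,v,z):
    R,_=cv2.Rodrigues(np.array(f["rvec"],float)); t=np.array(f["tvec"],float).ravel()
    d=R.T@np.array([(u-f["cx"])/f["fx"],(v-f["cy"])/f["fy"],1]); c=-R.T@t
    return c+d*(z-c[2])/d[2]
def px(f,P):
    p,_=cv2.projectPoints(np.array(P,float).reshape(-1,3),np.array(f["rvec"],float),np.array(f["tvec"],float),np.array([[f["fx"],0,f["cx"]],[0,f["fy"],f["cy"]],[0,0,1]],float),None)
    return p.reshape(-1,2)
E
python3 -c "
from h import *
shot('top','top1',None,1.25);shot('scene','scene1',None,1.25);s=telemetry.sense();print(s)"
```

```text
pics
{'t': 0.1, 'qpos': array([ 7.00374714e+01,  2.01210653e+01,  9.46711811e+01, -7.26245051e-04,
        6.52655945e+01, -4.84819698e+00]), 'qd': array([-0.01082601, -0.02385213, -0.01467269,  0.00320123,  0.00946081,
        0.00933358]), 'effort': array([ 2.16832264e-04, -5.06840909e+01, -2.91875839e+01, -1.28710508e-04,
        2.70557270e-03, -3.45629019e-05]), 'position': array([0.14330708, 0.53072891, 0.24782796]), 'tool_rot': array([[-9.65408812e-01,  2.60740704e-01, -3.33833079e-04],
       [ 2.60740908e-01,  9.65408344e-01, -9.52789474e-04],
       [ 7.38542415e-05, -1.00687529e-03, -9.99999490e-01]]), 'ft_force': array([0.02660366, 0.32424938, 0.62798382]), 'moment': array([-0.0079309 , -0.01446953, -0.01594551]), 'gripper_width': 0.08532892397665373}
```

View pics/top1.png

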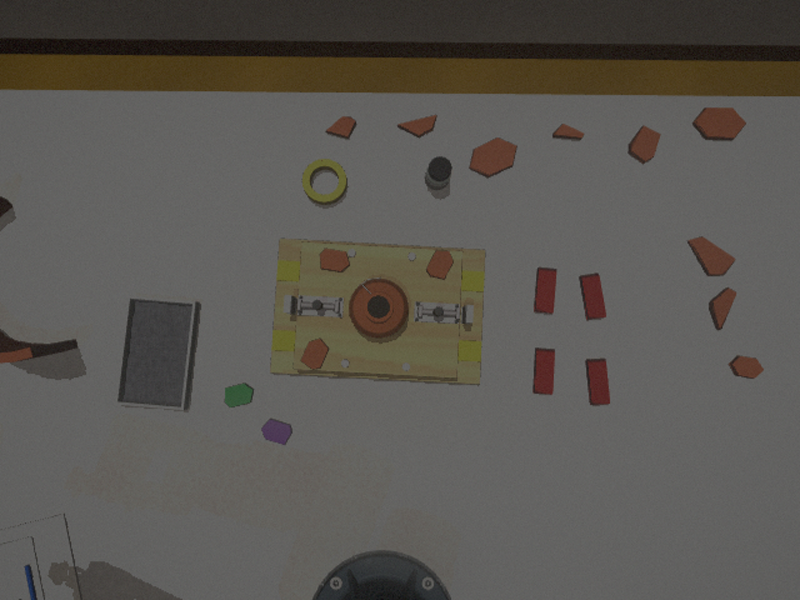

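View pics/scene1.png

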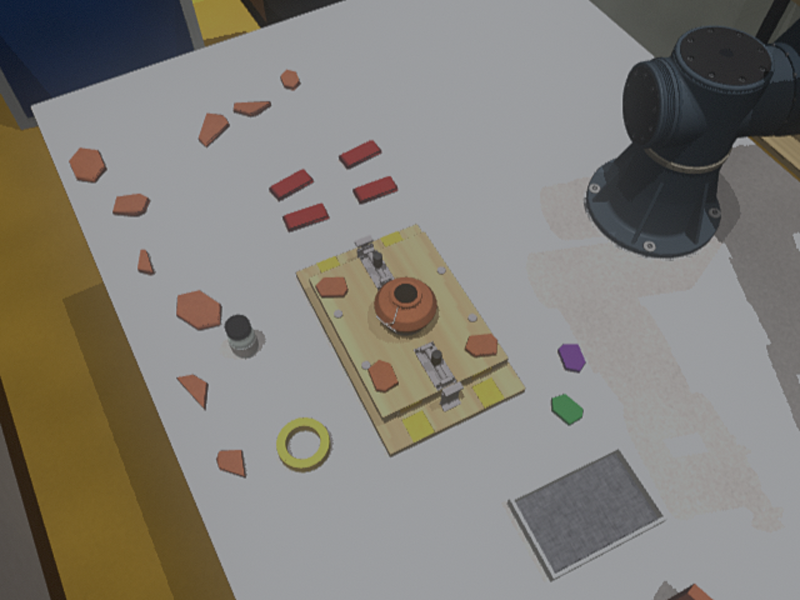

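Top view: three terracotta sherds on the deck at (335,260), (440,264), (315,353). The packers are at (545,291), (593,296), (544,371), (598,382). The green and purple look-alikes at (239,394) and (277,431), and the terracotta pieces lying on the bench, are off the deck, so I leave them. Next is an enlarged crop to confirm the sherds.

```bash
python3 -c "
from h import *
f=load('top1'); im=f['frame'][:,:,::-1].copy()
hsv=cv2.cvtColor(im,cv2.COLOR_BGR2HSV); H,S,V=cv2.split(hsv)
cr=im[185:315,212:396]; cr=cv2.convertScaleAbs(cv2.resize(cr,None,fx=4.3,fy=4.3,interpolation=cv2.INTER_CUBIC),alpha=1.6); cv2.imwrite('pics/crop1.png',cr)
for (u,v) in [(545,291),(593,296),(544,371),(598,382),(335,260),(440,264),(315,353)]: print(hsv[int(v/1.25),int(u/1.25)])
def seg(m,z,amin):
  n,l,st,c=cv2.connectedComponentsWithStats(m.astype(np.uint8))
  for i in range(1,n):
    if st[i,4]<amin: continue
    ys,xs=np.where(l==i); P=np.array([w(f,x,y,z)[:2] for x,y in zip(xs,ys)])*1000
    R=cv2.minAreaRect(P.astype(np.float32)); C=np.cov(P.T); e,vv=np.linalg.eigh(C); a=np.degrees(np.arctan2(vv[1,1],vv[0,1]))
    print('z',z,'px',c[i].round(1)*1.25,'n',st[i,4],'mean',P.mean(0).round(1),'rect',np.round(R[0],1),np.round(R[1],1),round(R[2],1),'ax',a.round(1))
red=((H<6)|(H>174))&(S>150)&(V>50)
seg(red,.014,200)
ter=(H>=5)&(H<14)&(S>110)&(V>60)
seg(ter,.062,150)
w0=f; R,_=cv2.Rodrigues(f['rvec']);print('cam',(-R.T@f['tvec']).ravel())
"
```

```text
[  2 146  89]
[  1 140  89]
[  2 143  89]
[  0 142  86]
[  9 128  96]
[ 11 140  93]
[ 10 137  91]
z 0.062 px [719.75 122.25] n 709 mean [ 877.6 -590.7] rect [ 877.1 -591.2] [49.7 88.3] 0.4 ax 87.9
z 0.062 px [419.625 124.75 ] n 227 mean [869.1 -63.3] rect [866.  -62.4] [26.  63.4] 14.8 ax 102.9
z 0.062 px [342.125 126.   ] n 200 mean [865.8  72. ] rect [868.3  74.5] [38.9 33.2] 71.5 ax 114.2
z 0.062 px [645.125 143.25 ] n 398 mean [ 838.7 -457.9] rect [ 838.6 -457.5] [41.7 53.7] 62.8 ax 158.4
z 0.062 px [492.75 156.25] n 728 mean [ 813.5 -190.7] rect [ 813.2 -190.6] [52.3 86.7] 27.2 ax 113.7
z 0.062 px [711.75  255.875] n 553 mean [ 640.4 -566.8] rect [ 639.9 -559.5] [80.1 46.2] 54.9 ax 47.0
z 0.062 px [333.375 259.625] n 326 mean [630.5  84.7] rect [630.3  84.2] [49.2 34.5] 82.1 ax 79.1
z 0.062 px [439.625 264.   ] n 326 mean [623.9 -97.5] rect [624.8 -98.4] [34.5 49.4] 63.6 ax 151.3
z 0.062 px [377.375 307.875] n 1351 mean [547.9   8.7] rect [548.9   8.9] [96.3 99.8] 71.7 ax 134.2
z 0.062 px [723. 305.] n 291 mean [ 555.8 -582.9] rect [ 554.2 -578.5] [29.2 66.5] 63.5 ax 157.8
z 0.062 px [314.375 353.5  ] n 335 mean [470.1 114.9] rect [471.1 114.2] [34.1 48.8] 64.1 ax 156.9
z 0.062 px [ 15.25 355.  ] n 210 mean [465.5 617.8] rect [465.5 617.8] [18.1 53.1] 11.1 ax 100.6
z 0.062 px [747.25  366.625] n 286 mean [ 451.  -619.6] rect [ 450.7 -620. ] [51.5 31.8] 79.9 ax 78.6
cam [0.48045655 0.00134728 1.11314799]
```

View pics/crop1.png

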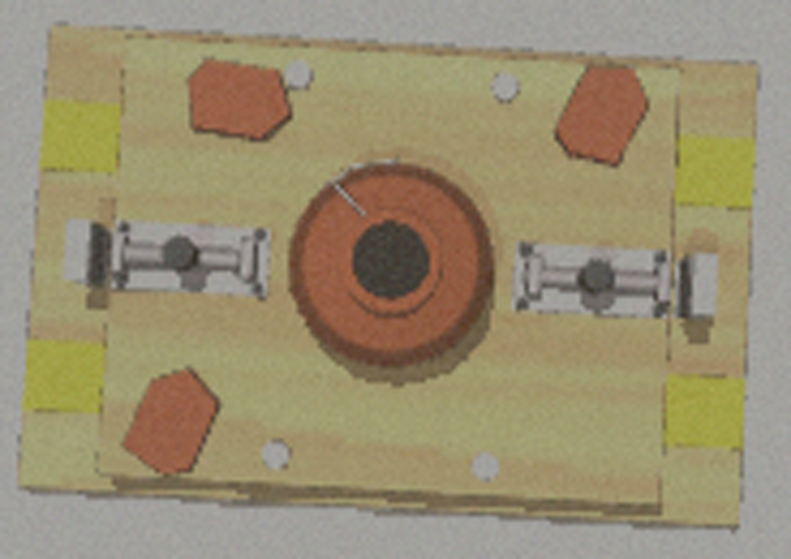

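The crop confirms three terracotta sherds on the deck, with base corners at (50,24), (757,62), (738,527) and (20,487) in crop pixels. Next I work out the board, tray and packer poses.

```bash
python3 -c "
from h import *
f=load('top1'); im=f['frame'][:,:,::-1].copy()
hsv=cv2.cvtColor(im,cv2.COLOR_BGR2HSV); H,S,V=cv2.split(hsv)
q=lambda a,b:(a/4.3+212-.4,b/4.3+185-.4)
C=[w(f,*q(*p),.018)[:2]*1000 for p in [(50,24),(757,62),(738,527),(20,487)]]
print('base',np.round(C,1),'ctr',np.mean(C,0).round(1))
a=C[0]-C[1];b=C[3]-C[2];print('y angle',np.degrees(np.arctan2(a[1],a[0]))-90,np.degrees(np.arctan2(b[1],b[0]))-90,np.linalg.norm(a),np.linalg.norm(b))
for p in [(180,250),(597,278)]: print('knob',w(f,*q(*p),.096)*1000)
T=[w(f,u/1.25,v/1.25,.025)[:2]*1000 for u,v in [(131,299),(200,301),(187,410),(119,403)]]; print('tray',np.round(T,1),np.mean(T,0))
def seg(m,z,amin):
  n,l,st,c=cv2.connectedComponentsWithStats(cv2.morphologyEx(m.astype(np.uint8),cv2.MORPH_CLOSE,np.ones((3,3))))
  for i in range(1,n):
    if st[i,4]<amin: continue
    ys,xs=np.where(l==i); P=np.array([w(f,x,y,z)[:2] for x,y in zip(xs,ys)])*1000
    R=cv2.minAreaRect(P.astype(np.float32)); e,vv=np.linalg.eigh(np.cov(P.T)); a=np.degrees(np.arctan2(vv[1,1],vv[0,1]))
    print('px',c[i].round(1)*1.25,'n',st[i,4],'mean',P.mean(0).round(1),'rect',np.round(R[0],1),np.round(R[1],1),round(R[2],1),'ax',a.round(1))
seg(((H<6)|(H>174))&(S>115)&(V>50),.014,200)
Y=(H>22)&(H<35)&(S>150)
seg(Y,.018,100)
"
```

```text
base [[ 675.7  185.7]
 [ 657.8 -182.3]
 [ 417.7 -170.4]
 [ 436.5  196.4]] ctr [546.9   7.4]
y angle -2.7838376281914208 -2.9460349909678456 368.4614970648481 367.2678177414777
knob [552.6466002  108.32388774  96.        ]
knob [540.16438188 -91.48509672  96.        ]
tray [[563.9 442.4]
 [561.  321.3]
 [371.4 338.1]
 [383.  456. ]] [469.81306629 389.44682436]
px [545.5   290.375] n 472 mean [ 583.9 -291.5] rect [ 584.  -291.4] [31.8 76. ] 84.1 ax 175.3
px [593.25  296.625] n 473 mean [ 573.1 -376.9] rect [ 573.5 -376.2] [74.9 34.3] 6.8 ax -172.3
px [544.125 371.125] n 492 mean [ 440.4 -286.6] rect [ 440.3 -285.8] [33.4 75.4] 86.2 ax 176.8
px [598.375 381.75 ] n 489 mean [ 422.  -382.2] rect [ 422.  -382.1] [75.  31.6] 4.6 ax -174.7
```

Emit:
jog_arm --commands '[{"travel": [3.6,-4.7,0],"rotation": [0,0,-0.024],"gripper": 0.65},{"travel": [3.6,-4.7,0],"rotation": [0,0,-0.024],"gripper": 0.65},{"travel": [3.6,-4.7,0],"rotation": [0,0,-0.024],"gripper": 0.65},{"travel": [3.6,-4.7,0],"rotation": [0,0,-0.024],"gripper": 0.65},{"travel": [3.6,-4.7,0],"rotation": [0,0,-0.024],"gripper": 0.65},{"travel": [3.6,-4.7,0],"rotation": [0,0,-0.024],"gripper": 0.65},{"travel": [3.6,-4.7,-2],"rotation": [0,0,-0.024],"gripper": 0.65},{"travel": [3.9,-4.0,-2],"rotation": [0,0,-0.02],"gripper": 0.65}]'

```text
t: 1.1
position: [0.4353, 0.1601, 0.2079]
tool_rot: [[-0.899, 0.438, 0.001], [0.438, 0.899, 0.0], [-0.0, 0.0, -1.0]]
ft_force: [0.3, 1.3, 0.2]
gripper_width: 0.0555
```

```bash
cat >> h.py <<'E'
def st():
    s=telemetry.sense(); R=s["tool_rot"]; print('t',round(s['t'],2),'pos mm',(s["position"]*1000).round(1),'phi',np.degrees(np.arctan2(R[1,1],R[0,1])).round(2),'tilt',R[:2,2].round(4),'F',s["ft_force"].round(1),'w',round(s["gripper_width"]*1000,1),'q',s["qpos"].round(0))
E
python3 -c "
from h import *
st();f=shot('wrist','w1',None,1.25);print(px(f,[[.4706,.1145,.062]])*1.25)"
```

```text
t 1.1 pos mm [435.3 160.1 207.9] phi 64.05 tilt [0.0006 0.0002] F [0.3 1.3 0.2] w 55.5 q [ 14.  14. 109.   0.  56. -50.]
[[351.44939194 359.62305566]]
```

View pics/w1.png

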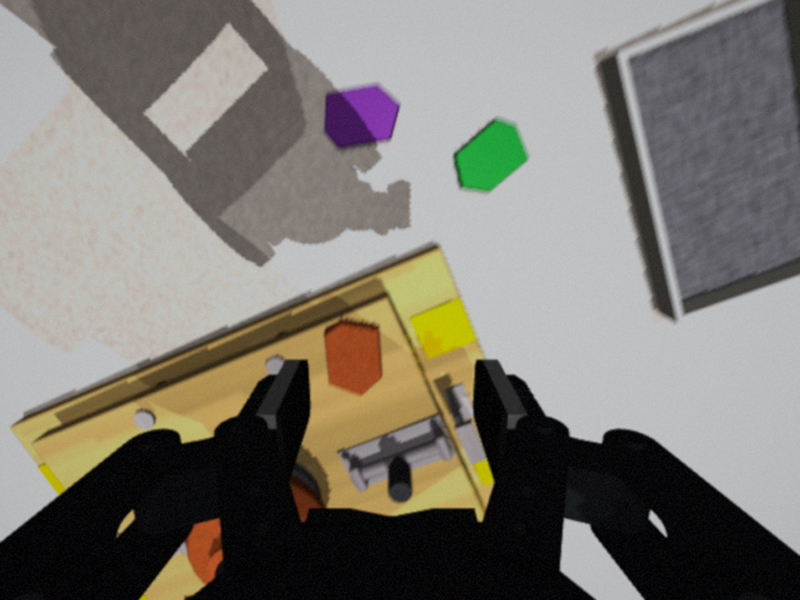

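The sherd is at about (354,356), against a predicted (351,360), so calibration is good. I descend and grip.

Emit:
jog_arm --commands '[{"travel": [1.8,-2.3,-4],"gripper": 0.65},{"travel": [1.7,-2.3,-3],"gripper": 0.65},{"travel": [0,0,-3.5],"gripper": 0.65},{"travel": [0,0,-2.3],"gripper": 0.65},{"travel": [0,0,-1.0],"gripper": 0.65},{"gripper": 0},{"gripper": 0},{"gripper": 0}]'

```text
invalid input at $.commands[0]: expected keys travel, rotation, gripper
```

Emit:
jog_arm --commands '[{"travel": [1.8,-2.3,-4],"rotation": [0,0,0],"gripper": 0.65},{"travel": [1.7,-2.3,-3],"rotation": [0,0,0],"gripper": 0.65},{"travel": [0,0,-3.5],"rotation": [0,0,0],"gripper": 0.65},{"travel": [0,0,-2.3],"rotation": [0,0,0],"gripper": 0.65},{"travel": [0,0,-1.0],"rotation": [0,0,0],"gripper": 0.65},{"travel": [0,0,0],"rotation": [0,0,0],"gripper": 0},{"travel": [0,0,0],"rotation": [0,0,0],"gripper": 0},{"travel": [0,0,0],"rotation": [0,0,0],"gripper": 0}]'

```text
t: 2.15
position: [0.4698, 0.1161, 0.0711]
tool_rot: [[-0.9, 0.436, 0.001], [0.436, 0.9, 0.0], [-0.001, 0.001, -1.0]]
ft_force: [-0.3, 0.5, -0.0]
gripper_width: 0.0337
```

Emit:
jog_arm --commands '[{"travel": [0,0,4],"rotation": [0,0,0],"gripper": 0},{"travel": [0,1,3],"rotation": [0,0,-0.172],"gripper": 0},{"travel": [-0.9,4.4,0],"rotation": [0,0,-0.172],"gripper": 0},{"travel": [-0.9,4.4,0],"rotation": [0,0,-0.172],"gripper": 0},{"travel": [-0.9,4.5,0],"rotation": [0,0,-0.172],"gripper": 0},{"travel": [-0.9,4.5,0],"rotation": [0,0,-0.172],"gripper": 0},{"travel": [-0.9,4.5,0],"rotation": [0,0,-0.172],"gripper": 0},{"travel": [-0.9,4.5,-2],"rotation": [0,0,-0.172],"gripper": 0}]'

```text
t: 3.15
position: [0.4157, 0.3962, 0.1218]
tool_rot: [[0.09, 0.996, 0.003], [0.996, -0.09, 0.002], [0.003, 0.003, -1.0]]
ft_force: [1.4, 0.3, -0.5]
gripper_width: 0.0343
```

```bash
python3 -c "
from h import *
st()"
```

```text
t 3.15 pos mm [415.7 396.2 121.8] phi -5.18 tilt [0.003  0.0023] F [ 1.4  0.3 -0.5] w 34.3 q [39. 31. 97. -0. 51. 44.]
```

Emit:
jog_arm --commands '[{"travel": [0,0,-4],"rotation": [0,0,0],"gripper": 0},{"travel": [0,0,-3.5],"rotation": [0,0,0],"gripper": 0},{"travel": [0,0,-1.6],"rotation": [0,0,0],"gripper": 0},{"travel": [0,0,0],"rotation": [0,0,0],"gripper": 0.5},{"travel": [0,0,0],"rotation": [0,0,0],"gripper": 0.5},{"travel": [0,0,4],"rotation": [0,0,0],"gripper": 0.5},{"travel": [0,0,5],"rotation": [0,0,0],"gripper": 0.5},{"travel": [2,-2,4],"rotation": [0,0,0],"gripper": 0.6}]'

```text
t: 4.15
position: [0.4353, 0.3748, 0.1628]
tool_rot: [[0.083, 0.997, 0.002], [0.997, -0.083, 0.002], [0.002, 0.002, -1.0]]
ft_force: [0.9, 0.3, -1.0]
gripper_width: 0.0513
```

Emit:
jog_arm --commands '[{"travel": [2.9,-4.5,0],"rotation": [0,0,-0.05],"gripper": 0.6},{"travel": [2.9,-4.5,0],"rotation": [0,0,0],"gripper": 0.6},{"travel": [2.9,-4.5,0],"rotation": [0,0,0],"gripper": 0.6},{"travel": [2.9,-4.5,0],"rotation": [0,0,0],"gripper": 0.6},{"travel": [2.9,-4.5,0],"rotation": [0,0,0],"gripper": 0.6},{"travel": [2.9,-4.5,0],"rotation": [0,0,0],"gripper": 0.6},{"travel": [2.1,-2.1,0],"rotation": [0,0,0],"gripper": 0.6},{"travel": [0,0,0],"rotation": [0,0,0],"gripper": 0.6}]'

```text
t: 5.15
position: [0.6316, 0.0814, 0.1606]
tool_rot: [[0.137, 0.991, 0.002], [0.991, -0.137, 0.0], [0.0, 0.002, -1.0]]
ft_force: [0.2, 0.7, 0.4]
gripper_width: 0.0514
```

```bash
python3 -c "
from h import *
st()"
```

```text
t 5.15 pos mm [631.6  81.4 160.6] phi -7.87 tilt [0.0023 0.0001] F [0.2 0.7 0.4] w 51.4 q [ 3. 34. 85. -0. 60. 11.]
```

Emit:
jog_arm --commands '[{"travel": [-0.1,0.3,-4],"rotation": [0,0,0],"gripper": 0.6},{"travel": [0,0,-3.5],"rotation": [0,0,0],"gripper": 0.6},{"travel": [0,0,-1.5],"rotation": [0,0,0],"gripper": 0.6},{"travel": [0,0,0],"rotation": [0,0,0],"gripper": 0},{"travel": [0,0,0],"rotation": [0,0,0],"gripper": 0},{"travel": [0,0,0],"rotation": [0,0,0],"gripper": 0},{"travel": [0,0,4],"rotation": [0,0,0],"gripper": 0},{"travel": [0,0,5],"rotation": [0,0,0],"gripper": 0}]'

```text
t: 6.15
position: [0.629, 0.0859, 0.1603]
tool_rot: [[0.135, 0.991, -0.001], [0.991, -0.135, -0.0], [-0.0, -0.001, -1.0]]
ft_force: [-0.3, 0.2, 0.7]
gripper_width: 0.0338
```

Emit:
jog_arm --commands '[{"travel": [-2.3,4.2,0],"rotation": [0,0,0.05],"gripper": 0},{"travel": [-2.3,4.2,0],"rotation": [0,0,0],"gripper": 0},{"travel": [-2.3,4.2,0],"rotation": [0,0,0],"gripper": 0},{"travel": [-2.3,4.2,0],"rotation": [0,0,0],"gripper": 0},{"travel": [-2.3,4.2,0],"rotation": [0,0,0],"gripper": 0},{"travel": [-2.3,4.2,0],"rotation": [0,0,0],"gripper": 0},{"travel": [-2.2,4.2,-2],"rotation": [0,0,0],"gripper": 0},{"travel": [0,1.1,-2],"rotation": [0,0,0],"gripper": 0}]'

```text
t: 7.15
position: [0.4681, 0.3934, 0.1198]
tool_rot: [[0.082, 0.997, 0.001], [0.997, -0.082, 0.001], [0.001, 0.001, -1.0]]
ft_force: [0.6, -0.7, -0.1]
gripper_width: 0.0345
```

Emit:
jog_arm --commands '[{"travel": [0.2,-0.4,-4],"rotation": [0,0,0],"gripper": 0},{"travel": [0,0,-3.5],"rotation": [0,0,0],"gripper": 0},{"travel": [0,0,-1.4],"rotation": [0,0,0],"gripper": 0},{"travel": [0,0,0],"rotation": [0,0,0],"gripper": 0.5},{"travel": [0,0,0],"rotation": [0,0,0],"gripper": 0.5},{"travel": [0,0,4],"rotation": [0,0,0],"gripper": 0.5},{"travel": [0,0,5],"rotation": [0,0,0],"gripper": 0.5},{"travel": [2,-2,5],"rotation": [0,0,0.1],"gripper": 0.6}]'

```text
t: 8.15
position: [0.491, 0.3677, 0.1734]
tool_rot: [[-0.019, 1.0, 0.001], [1.0, 0.019, 0.001], [0.001, 0.002, -1.0]]
ft_force: [1.1, 0.4, -0.1]
gripper_width: 0.0511
```

Emit:
jog_arm --commands '[{"travel": [1.8,-5.5,3],"rotation": [0,0,0.137],"gripper": 0.6},{"travel": [1.8,-5.5,0],"rotation": [0,0,0.137],"gripper": 0.6},{"travel": [1.8,-5.5,0],"rotation": [0,0,0.137],"gripper": 0.6},{"travel": [1.8,-5.5,0],"rotation": [0,0,0.137],"gripper": 0.6},{"travel": [1.8,-5.5,0],"rotation": [0,0,0.136],"gripper": 0.6},{"travel": [1.8,-5.5,0],"rotation": [0,0,0.136],"gripper": 0.6},{"travel": [1.8,-5.5,0],"rotation": [0,0,0.136],"gripper": 0.6},{"travel": [0.8,-5.5,0],"rotation": [0,0,0.136],"gripper": 0.6}]'

```text
t: 9.15
position: [0.6255, -0.0728, 0.2007]
tool_rot: [[-0.896, 0.443, 0.003], [0.443, 0.896, -0.0], [-0.003, 0.001, -1.0]]
ft_force: [0.1, -0.1, -0.3]
gripper_width: 0.0514
```

```bash
python3 -c "
from h import *
st()"
```

```text
t 9.15 pos mm [625.5 -72.8 200.7] phi 63.68 tilt [ 0.0026 -0.0005] F [ 0.1 -0.1 -0.3] w 51.4 q [-11.  31.  85.   0.  64. -75.]
```

Emit:
jog_arm --commands '[{"travel": [-0.1,-2.5,-3],"rotation": [0,0,0],"gripper": 0.6},{"travel": [0,0,-5],"rotation": [0,0,0],"gripper": 0.6},{"travel": [0,0,-3.5],"rotation": [0,0,0],"gripper": 0.6},{"travel": [0,0,-1.5],"rotation": [0,0,0],"gripper": 0.6},{"travel": [0,0,0],"rotation": [0,0,0],"gripper": 0},{"travel": [0,0,0],"rotation": [0,0,0],"gripper": 0},{"travel": [0,0,0],"rotation": [0,0,0],"gripper": 0},{"travel": [0,0,5],"rotation": [0,0,0],"gripper": 0}]'

```text
t: 10.15
position: [0.622, -0.0954, 0.1173]
tool_rot: [[-0.894, 0.447, -0.005], [0.447, 0.894, 0.001], [0.005, -0.001, -1.0]]
ft_force: [0.8, -0.1, 0.2]
gripper_width: 0.034
```

Emit:
jog_arm --commands '[{"travel": [0,0,6],"rotation": [0,0,0],"gripper": 0},{"travel": [0,3,4],"rotation": [0,0,-0.17],"gripper": 0},{"travel": [-1.2,5.5,0],"rotation": [0,0,-0.17],"gripper": 0},{"travel": [-1.2,5.5,0],"rotation": [0,0,-0.17],"gripper": 0},{"travel": [-1.2,5.5,0],"rotation": [0,0,-0.17],"gripper": 0},{"travel": [-1.2,5.5,0],"rotation": [0,0,-0.17],"gripper": 0},{"travel": [-1.2,5.5,0],"rotation": [0,0,-0.17],"gripper": 0},{"travel": [-1.2,5.5,0],"rotation": [0,0,-0.17],"gripper": 0}]'

```text
t: 11.15
position: [0.5512, 0.2661, 0.2201]
tool_rot: [[0.088, 0.996, 0.001], [0.996, -0.088, 0.001], [0.001, 0.001, -1.0]]
ft_force: [0.8, -0.1, 0.1]
gripper_width: 0.0341
```

```bash
python3 -c "
from h import *
st()"
```

```text
t 11.15 pos mm [551.2 266.1 220.1] phi -5.07 tilt [0.0014 0.0005] F [ 0.8 -0.1  0.1] w 34.1 q [21. 28. 87. -0. 65. 26.]
```

Emit:
jog_arm --commands '[{"travel": [-0.9,4,-3],"rotation": [0,0,0],"gripper": 0},{"travel": [-0.9,4,-3],"rotation": [0,0,0],"gripper": 0},{"travel": [-0.8,3.8,-4],"rotation": [0,0,0],"gripper": 0},{"travel": [0,0,-4],"rotation": [0,0,0],"gripper": 0},{"travel": [0,0,-3.5],"rotation": [0,0,0],"gripper": 0},{"travel": [0,0,-1.4],"rotation": [0,0,0],"gripper": 0},{"travel": [0,0,0],"rotation": [0,0,0],"gripper": 0.5},{"travel": [0,0,0],"rotation": [0,0,0],"gripper": 0.5}]'

```text
t: 12.15
position: [0.5262, 0.3826, 0.0317]
tool_rot: [[0.083, 0.997, 0.001], [0.997, -0.083, 0.001], [0.001, 0.001, -1.0]]
ft_force: [-2.0, -0.1, -1.2]
gripper_width: 0.0424
```

Emit:
jog_arm --commands '[{"travel": [0,0,5],"rotation": [0,0,0],"gripper": 0.5},{"travel": [0,-2,6],"rotation": [0,0,0],"gripper": 0.5},{"travel": [0.5,-5,6],"rotation": [0,0,0.1],"gripper": 0.6},{"travel": [0,-6,2],"rotation": [0,0,0.18],"gripper": 0.6},{"travel": [0,-6,0],"rotation": [0,0,0.18],"gripper": 0.6},{"travel": [0,-6,0],"rotation": [0,0,0.18],"gripper": 0.6},{"travel": [0,-6,0],"rotation": [0,0,0.18],"gripper": 0.6},{"travel": [0,-6,0],"rotation": [0,0,0.18],"gripper": 0.6}]'

```text
t: 13.15
position: [0.5305, 0.0308, 0.2089]
tool_rot: [[-0.779, 0.627, 0.003], [0.627, 0.779, -0.0], [-0.003, 0.002, -1.0]]
ft_force: [0.9, -0.3, 0.7]
gripper_width: 0.0513
```

```bash
cat >> h.py <<'E'
def packers(f):
    hsv=cv2.cvtColor(f['frame'][:,:,::-1].copy(),cv2.COLOR_BGR2HSV); H,S,V=cv2.split(hsv)
    m=((H<6)|(H>174))&(S>115)&(V>50)
    n,l,st_,c=cv2.connectedComponentsWithStats(cv2.morphologyEx(m.astype(np.uint8),cv2.MORPH_CLOSE,np.ones((3,3))))
    for i in range(1,n):
        if st_[i,4]<100: continue
        ys,xs=np.where(l==i); P=np.array([w(f,x,y,.014)[:2] for x,y in zip(xs,ys)])*1000
        R=cv2.minAreaRect(P.astype(np.float32)); e,vv=np.linalg.eigh(np.cov(P.T)); a=np.degrees(np.arctan2(vv[1,1],vv[0,1]))
        print('n',st_[i,4],'mean',P.mean(0).round(1),'rect',np.round(R[0],1),np.round(R[1],1),round(R[2],1),'ax',a.round(1))
E
python3 -c "
from h import *
st(); f=shot('top','top2',(60,150,540,360),1.65); packers(f)"
```

```text
t 13.15 pos mm [530.5  30.8 208.9] phi 51.2 tilt [ 0.0035 -0.0002] F [ 0.9 -0.3  0.7] w 51.3 q [ -2.  21. 100.  -0.  59. -53.]
n 475 mean [ 584.  -291.6] rect [ 583.9 -291.4] [31.8 75.8] 84.3 ax 174.9
n 471 mean [ 572.8 -376.8] rect [ 573.  -375.5] [74.6 34.4] 8.0 ax -172.1
n 493 mean [ 440.1 -286.6] rect [ 440.5 -285.7] [33.6 75.7] 86.3 ax 176.6
n 491 mean [ 422.  -382.2] rect [ 422.1 -382.2] [75.2 31.7] 4.6 ax -174.5
```

View pics/top2.png

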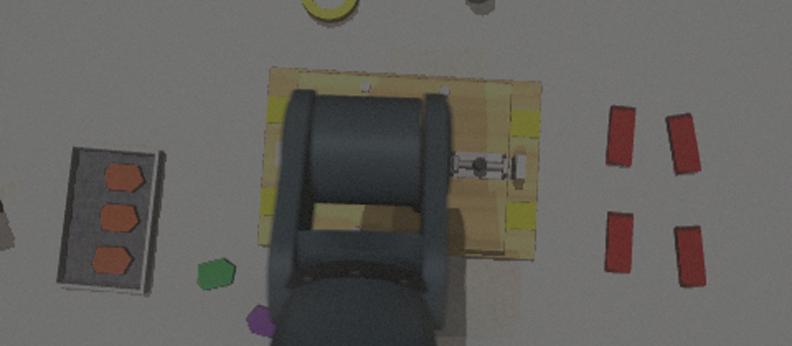

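All three sherds lie in the tray, at (125,178), (119,218) and (112,260), and the packers have not moved. Next I pick the first packer at (621,135).

Emit:
jog_arm --commands '[{"travel": [1.35,-5.4,0],"rotation": [0,0,0.098],"gripper": 0.6},{"travel": [1.35,-5.4,0],"rotation": [0,0,0.098],"gripper": 0.6},{"travel": [1.35,-5.4,0],"rotation": [0,0,0.098],"gripper": 0.6},{"travel": [1.35,-5.4,0],"rotation": [0,0,0.098],"gripper": 0.6},{"travel": [1.35,-5.4,0],"rotation": [0,0,0.098],"gripper": 0.6},{"travel": [1.3,-5.4,-2],"rotation": [0,0,0.1],"gripper": 0.6},{"travel": [0,0,-5],"rotation": [0,0,0],"gripper": 0.6},{"travel": [0,0,-3],"rotation": [0,0,0],"gripper": 0.6}]'

```text
t: 14.2
position: [0.6103, -0.292, 0.1062]
tool_rot: [[-0.996, 0.094, 0.0], [0.094, 0.996, -0.0], [-0.0, -0.0, -1.0]]
ft_force: [0.2, 0.6, -0.3]
gripper_width: 0.0515
```

```bash
python3 -c "
from h import *
st(); f=load('top1'); q=lambda a,b:(a/4.3+212-.4,b/4.3+185-.4)
O=np.array([547,7.7]);a=np.radians(-2.85);ex=np.array([np.cos(a),np.sin(a)]);ey=np.array([-ex[1],ex[0]])
for p,c in [((714,172),(62,-162.5)),((705,411),(-62,-162.5)),((80,136),(62,162.5)),((64,375),(-62,162.5))]: print(w(f,*q(*p),.018)[:2]*1000, O+c[0]*ex+c[1]*ey)
f=shot('wrist','w2',None,1.25); print(px(f,[[.5840,-.2915,.014],[.6109,-.2939,.014]])*1.25)
"
```

```text
t 14.2 pos mm [ 610.3 -292.   106.2] phi 84.61 tilt [ 0.0002 -0.0001] F [ 0.2  0.6 -0.3] w 51.5 q [ -30.   42.   80.   -0.   58. -114.]
[ 600.05172095 -159.45646351] [ 600.84359066 -157.68173341]
[ 476.63325181 -153.89560692] [ 476.99696284 -151.51628305]
[617.10072147 169.07969691] [617.00303716 166.91628305]
[493.64237211 175.0600607 ] [493.15640934 173.08173341]
[[385.82914108 259.81999594]
 [386.30073165 311.6891372 ]]
```

View pics/w2.png

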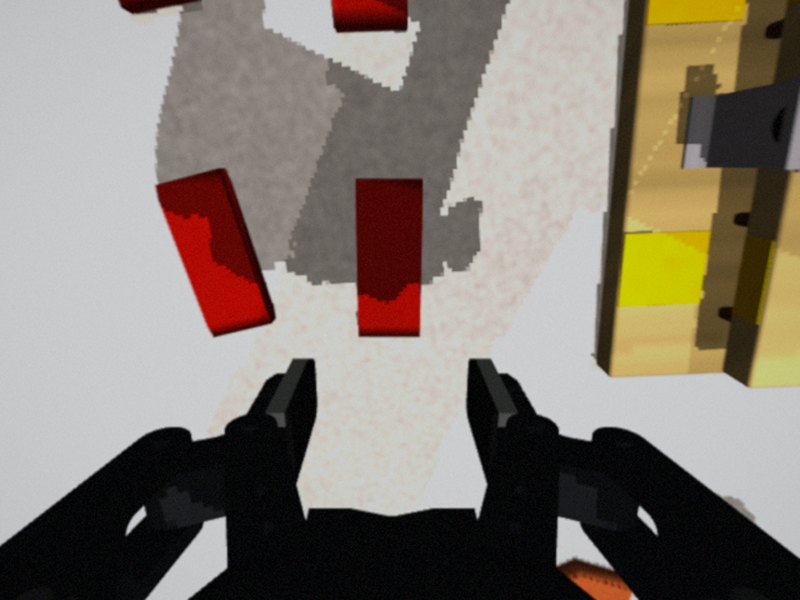

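The packer is at (389,257), against a predicted (386,260), so it is aligned. I grip it.

Emit:
jog_arm --commands '[{"travel": [0.05,-0.15,-4],"rotation": [0,0,0],"gripper": 0.6},{"travel": [0,0,-3],"rotation": [0,0,0],"gripper": 0.6},{"travel": [0,0,-1.6],"rotation": [0,0,0],"gripper": 0.6},{"travel": [0,0,0],"rotation": [0,0,0],"gripper": 0.6},{"travel": [0,0,0],"rotation": [0,0,0],"gripper": 0},{"travel": [0,0,0],"rotation": [0,0,0],"gripper": 0},{"travel": [0,0,0],"rotation": [0,0,0],"gripper": 0},{"travel": [0,0,0],"rotation": [0,0,0],"gripper": 0}]'

```text
t: 15.25
position: [0.6122, -0.2933, 0.0232]
tool_rot: [[-0.996, 0.093, 0.003], [0.093, 0.996, -0.002], [-0.003, -0.001, -1.0]]
ft_force: [-0.6, 0.1, 7.1]
gripper_width: 0.0301
```

```bash
python3 -c "
from h import *
st()"
```

```text
t 15.25 pos mm [ 612.2 -293.3   23.2] phi 84.69 tilt [ 0.0028 -0.0016] F [-0.6  0.1  7.1] w 30.1 q [ -30.   49.   81.    0.   50. -114.]
```

Emit:
jog_arm --commands '[{"travel": [0,0,4],"rotation": [0,0,0],"gripper": 0},{"travel": [0,0,5],"rotation": [0,0,-0.17],"gripper": 0},{"travel": [-0.2,1.3,0],"rotation": [0,0,-0.17],"gripper": 0},{"travel": [-0.2,1.3,0],"rotation": [0,0,-0.17],"gripper": 0},{"travel": [-0.2,1.3,0],"rotation": [0,0,-0.17],"gripper": 0},{"travel": [-0.2,1.3,0],"rotation": [0,0,-0.17],"gripper": 0},{"travel": [-0.3,1.4,0],"rotation": [0,0,-0.17],"gripper": 0},{"travel": [-0.3,1.4,0],"rotation": [0,0,-0.17],"gripper": 0}]'

```text
t: 16.25
position: [0.5973, -0.2124, 0.112]
tool_rot: [[-0.279, 0.96, 0.001], [0.96, 0.279, -0.001], [-0.001, 0.001, -1.0]]
ft_force: [-0.4, 0.5, 0.5]
gripper_width: 0.0299
```

Emit:
jog_arm --commands '[{"travel": [0,0,0],"rotation": [0,0,-0.17],"gripper": 0},{"travel": [0,0,0],"rotation": [0,0,-0.168],"gripper": 0},{"travel": [0,0,0],"rotation": [0,0,0],"gripper": 0},{"travel": [0,0,-3],"rotation": [0,0,0],"gripper": 0},{"travel": [0,0,0],"rotation": [0,0,0],"gripper": 0},{"travel": [0,0,0],"rotation": [0,0,0],"gripper": 0},{"travel": [0,0,0],"rotation": [0,0,0],"gripper": 0},{"travel": [0,0,0],"rotation": [0,0,0],"gripper": 0}]'

```text
t: 17.25
position: [0.5975, -0.2129, 0.0818]
tool_rot: [[0.049, 0.999, 0.001], [0.999, -0.049, -0.0], [-0.0, 0.001, -1.0]]
ft_force: [-0.4, -0.6, -0.3]
gripper_width: 0.0298
```

```bash
python3 -c "
from h import *
st(); f=shot('wrist','w3',None,1.25)
f=shot('scene','s3',(200,140,440,320),3.3)
"
```

```text
t 17.25 pos mm [ 597.5 -212.9   81.8] phi -2.84 tilt [ 0.001  -0.0004] F [-0.4 -0.6 -0.3] w 29.8 q [-24.  40.  88.  -0.  52. -21.]
```

View pics/w3.png

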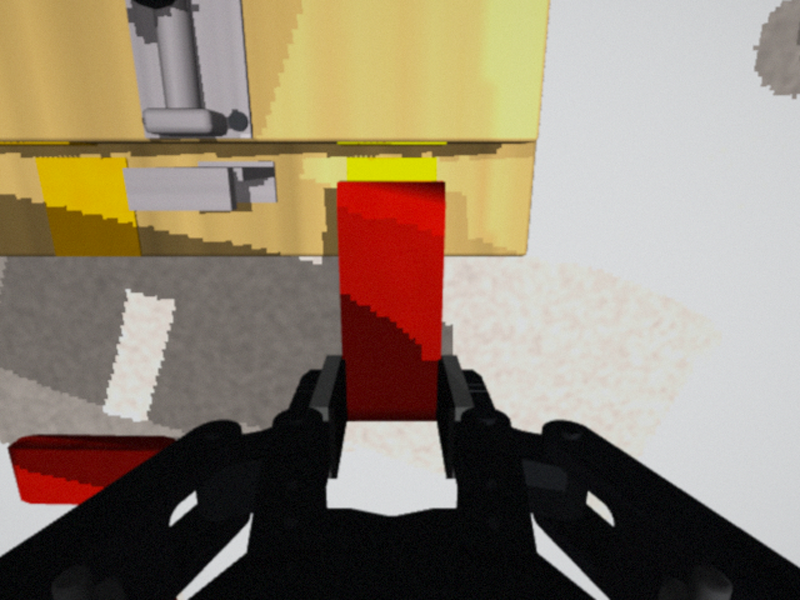

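The packer's front edge spans x 338–445 and the deck-edge patch 337–447, so they are well aligned. I lower and slide it in.

Emit:
jog_arm --commands '[{"travel": [0.1,0,-3],"rotation": [0,0,0],"gripper": 0},{"travel": [0,0,-1],"rotation": [0,0,0],"gripper": 0},{"travel": [0,0,0],"rotation": [0,0,0],"gripper": 0},{"travel": [0.05,1,0],"rotation": [0,0,0],"gripper": 0},{"travel": [0.05,1,0],"rotation": [0,0,0],"gripper": 0},{"travel": [0.05,1,0],"rotation": [0,0,0],"gripper": 0},{"travel": [0.05,1,0],"rotation": [0,0,0],"gripper": 0},{"travel": [0,0,0],"rotation": [0,0,0],"gripper": 0}]'

```text
t: 18.35
position: [0.6004, -0.1718, 0.0413]
tool_rot: [[0.049, 0.999, 0.0], [0.999, -0.049, 0.0], [0.0, 0.0, -1.0]]
ft_force: [-0.1, 0.0, 1.5]
gripper_width: 0.0297
```

```bash
python3 -c "
from h import *
st()"
```

```text
t 18.35 pos mm [ 600.4 -171.8   41.3] phi -2.8 tilt [0.0002 0.0001] F [-0.1  0.   1.5] w 29.7 q [-20.  43.  90.   0.  47. -17.]
```

Emit:
jog_arm --commands '[{"travel": [0.05,1,0],"rotation": [0,0,0],"gripper": 0},{"travel": [0.03,0.7,0],"rotation": [0,0,0],"gripper": 0},{"travel": [0,0.3,0],"rotation": [0,0,0],"gripper": 0},{"travel": [0,0.1,0],"rotation": [0,0,0],"gripper": 0},{"travel": [0,0,0],"rotation": [0,0,0],"gripper": 0},{"travel": [0,0,0],"rotation": [0,0,0],"gripper": 0},{"travel": [0,0,0],"rotation": [0,0,0],"gripper": 0},{"travel": [0,0,0],"rotation": [0,0,0],"gripper": 0}]'

```text
t: 19.35
position: [0.6011, -0.1517, 0.0412]
tool_rot: [[0.05, 0.999, 0.0], [0.999, -0.05, 0.0], [0.0, 0.0, -1.0]]
ft_force: [0.2, 1.2, 5.4]
gripper_width: 0.0297
```

```bash
python3 -c "
from h import *
st()"
```

```text
t 19.35 pos mm [ 601.1 -151.7   41.2] phi -2.87 tilt [0.0003 0.0002] F [0.2 1.2 5.4] w 29.7 q [-18.  42.  91.   0.  47. -16.]
```

Emit:
jog_arm --commands '[{"travel": [0,0.15,0],"rotation": [0,0,0],"gripper": 0},{"travel": [0,0.15,0],"rotation": [0,0,0],"gripper": 0},{"travel": [0,0.1,0],"rotation": [0,0,0],"gripper": 0},{"travel": [0,0,0],"rotation": [0,0,0],"gripper": 0},{"travel": [0,0,0],"rotation": [0,0,0],"gripper": 0},{"travel": [0,0,0],"rotation": [0,0,0],"gripper": 0},{"travel": [0,0,0],"rotation": [0,0,0],"gripper": 0},{"travel": [0,0,0],"rotation": [0,0,0],"gripper": 0}]'

```text
t: 20.35
position: [0.6011, -0.1507, 0.0413]
tool_rot: [[0.05, 0.999, 0.001], [0.999, -0.05, -0.004], [-0.004, 0.001, -1.0]]
ft_force: [-2.4, -21.0, 2.3]
gripper_width: 0.0298
```

```bash
python3 -c "
from h import *
st()"
```

```text
t 20.35 pos mm [ 601.1 -150.7   41.3] phi -2.86 tilt [ 0.0012 -0.0039] F [ -2.4 -21.    2.3] w 29.8 q [-18.  42.  91.  -0.  46. -15.]
```

Emit:
jog_arm --commands '[{"travel": [0,-0.3,0],"rotation": [0,0,0],"gripper": 0},{"travel": [0,0,0],"rotation": [0,0,0],"gripper": 0.55},{"travel": [0,0,0],"rotation": [0,0,0],"gripper": 0.55},{"travel": [0,0,4],"rotation": [0,0,0],"gripper": 0.55},{"travel": [0,0,5],"rotation": [0,0,0],"gripper": 0.55},{"travel": [-1,-4,2],"rotation": [0,0,0.174],"gripper": 0.6},{"travel": [-4,-4,0],"rotation": [0,0,0.174],"gripper": 0.6},{"travel": [-4,-4,0],"rotation": [0,0,0.174],"gripper": 0.6}]'

```text
t: 21.35
position: [0.5098, -0.2714, 0.151]
tool_rot: [[-0.461, 0.888, 0.0], [0.888, 0.461, 0.0], [-0.0, 0.0, -1.0]]
ft_force: [0.6, 0.2, -0.3]
gripper_width: 0.0514
```

Emit:
jog_arm --commands '[{"travel": [-4,-1.3,0],"rotation": [0,0,0.174],"gripper": 0.6},{"travel": [-0.3,0,0],"rotation": [0,0,0.174],"gripper": 0.6},{"travel": [0,0,0],"rotation": [0,0,0.174],"gripper": 0.6},{"travel": [0,0,0],"rotation": [0,0,0.174],"gripper": 0.6},{"travel": [0,0,0],"rotation": [0,0,0.174],"gripper": 0.6},{"travel": [0,0,-4],"rotation": [0,0,0.168],"gripper": 0.6},{"travel": [0,0,0],"rotation": [0,0,0],"gripper": 0.6},{"travel": [0,0,0],"rotation": [0,0,0],"gripper": 0.6}]'

```text
t: 22.35
position: [0.4683, -0.2838, 0.1119]
tool_rot: [[-0.998, 0.064, 0.0], [0.064, 0.998, -0.0], [-0.0, -0.0, -1.0]]
ft_force: [0.4, -0.9, -0.0]
gripper_width: 0.0513
```

```bash
python3 -c "
from h import *
st(); f=shot('top','top3',(60,150,540,360),1.65); packers(f)
g=shot('wrist','w4',None,1.25)
hsv=cv2.cvtColor(g['frame'][:,:,::-1].copy(),cv2.COLOR_BGR2HSV)
packers(g)"
```

```text
t 22.35 pos mm [ 468.3 -283.8  111.9] phi 86.32 tilt [ 0.0003 -0.0002] F [ 0.4 -0.9 -0. ] w 51.3 q [ -36.   30.  101.    0.   49. -122.]
n 151 mean [ 603.  -153.9] rect [ 602.9 -154.1] [22.4 29.5] 89.6 ax 176.8
n 278 mean [ 588.3 -374.2] rect [ 585.4 -375.2] [51.1 31.5] 8.2 ax 177.9
n 7112 mean [ 419.5 -380.5] rect [ 422.3 -379.6] [78.8 36.7] 4.1 ax -177.7
n 6169 mean [ 438.8 -285.6] rect [ 440.3 -285.7] [32.2 78.1] 86.1 ax 176.7
n 196 mean [ 536.  -389.1] rect [ 535.9 -388.5] [ 8.2 18.1] 11.8 ax 116.2
n 175 mean [ 614.2 -136.9] rect [ 614.7 -136.1] [25.7  6. ] 40.6 ax -146.8
```

Emit:
jog_arm --commands '[{"travel": [0,-0.4,-4],"rotation": [0,0,0],"gripper": 0.6},{"travel": [0,0,-3.5],"rotation": [0,0,0],"gripper": 0.6},{"travel": [0,0,-1.5],"rotation": [0,0,0],"gripper": 0.6},{"travel": [0,0,0],"rotation": [0,0,0],"gripper": 0.6},{"travel": [0,0,0],"rotation": [0,0,0],"gripper": 0},{"travel": [0,0,0],"rotation": [0,0,0],"gripper": 0},{"travel": [0,0,0],"rotation": [0,0,0],"gripper": 0},{"travel": [0,0,0],"rotation": [0,0,0],"gripper": 0}]'

```text
t: 23.45
position: [0.4688, -0.2883, 0.0228]
tool_rot: [[-0.998, 0.061, 0.002], [0.061, 0.998, -0.002], [-0.002, -0.001, -1.0]]
ft_force: [-0.8, 0.7, 6.0]
gripper_width: 0.0301
```

```bash
python3 -c "
from h import *
st()"
```

```text
t 23.45 pos mm [ 468.8 -288.3   22.8] phi 86.51 tilt [ 0.0021 -0.0016] F [-0.8  0.7  6. ] w 30.1 q [ -36.   39.  102.    0.   39. -123.]
```

Emit:
jog_arm --commands '[{"travel": [0,0,4],"rotation": [0,0,0],"gripper": 0},{"travel": [0,0,5],"rotation": [0,0,-0.173],"gripper": 0},{"travel": [0.1,1.4,0],"rotation": [0,0,-0.173],"gripper": 0},{"travel": [0.1,1.4,0],"rotation": [0,0,-0.173],"gripper": 0},{"travel": [0.1,1.4,0],"rotation": [0,0,-0.173],"gripper": 0},{"travel": [0.1,1.4,0],"rotation": [0,0,-0.173],"gripper": 0},{"travel": [0.1,1.4,0],"rotation": [0,0,-0.173],"gripper": 0},{"travel": [0.05,1.36,0],"rotation": [0,0,-0.173],"gripper": 0}]'

```text
t: 24.45
position: [0.4739, -0.2039, 0.1123]
tool_rot: [[-0.289, 0.957, 0.002], [0.957, 0.289, -0.001], [-0.001, 0.001, -1.0]]
ft_force: [-0.7, -0.1, -0.0]
gripper_width: 0.03
```

Emit:
jog_arm --commands '[{"travel": [0,0,0],"rotation": [0,0,-0.175],"gripper": 0},{"travel": [0,0,0],"rotation": [0,0,-0.174],"gripper": 0},{"travel": [0,0,-3],"rotation": [0,0,0],"gripper": 0},{"travel": [0,0,0],"rotation": [0,0,0],"gripper": 0},{"travel": [0,0,0],"rotation": [0,0,0],"gripper": 0},{"travel": [0,0,0],"rotation": [0,0,0],"gripper": 0},{"travel": [0,0,0],"rotation": [0,0,0],"gripper": 0},{"travel": [0,0,0],"rotation": [0,0,0],"gripper": 0}]'

```text
t: 25.45
position: [0.4736, -0.2042, 0.0813]
tool_rot: [[0.05, 0.999, 0.0], [0.999, -0.05, -0.0], [-0.0, 0.0, -1.0]]
ft_force: [0.3, -0.9, -0.3]
gripper_width: 0.03
```

```bash
cat >> h.py <<'E'
def front(f):
    "wrist view: red and yellow column spans per row (raw px), to judge lateral alignment"
    hsv=cv2.cvtColor(f['frame'][:,:,::-1].copy(),cv2.COLOR_BGR2HSV); H,S,V=cv2.split(hsv)
    red=((H<6)|(H>174))&(S>130)&(V>50); yel=(H>22)&(H<34)&(S>220)&(V>90)
    for v in range(100,300,12):
        a=np.where(red[v,200:440])[0]+200; b=np.where(yel[v,200:440])[0]+200
        print(v,'red',(a.min(),a.max()) if len(a) else '','yel',(b.min(),b.max(),len(b)) if len(b) else '')
E
python3 -c "
from h import *
st(); front(load('w3')); print(); front(shot('wrist','w5',None,1.25))"
```

```text
t 25.45 pos mm [ 473.6 -204.2   81.3] phi -2.86 tilt [ 0.0004 -0.0002] F [ 0.3 -0.9 -0.3] w 30.0 q [-28.  30. 107.   0.  43. -26.]
100 red  yel 
112 red  yel 
124 red  yel 
136 red  yel (np.int64(278), np.int64(348), 71)
148 red (np.int64(270), np.int64(354)) yel 
160 red (np.int64(270), np.int64(355)) yel 
172 red (np.int64(270), np.int64(355)) yel 
184 red (np.int64(270), np.int64(354)) yel 
196 red (np.int64(271), np.int64(354)) yel 
208 red (np.int64(271), np.int64(354)) yel 
220 red (np.int64(271), np.int64(354)) yel 
232 red (np.int64(272), np.int64(353)) yel 
244 red (np.int64(273), np.int64(353)) yel 
256 red (np.int64(273), np.int64(352)) yel 
268 red (np.int64(274), np.int64(352)) yel 
280 red (np.int64(274), np.int64(352)) yel 
292 red (np.int64(277), np.int64(349)) yel 

100 red  yel 
112 red  yel 
124 red  yel 
136 red  yel (np.int64(278), np.int64(348), 71)
148 red (np.int64(271), np.int64(356)) yel 
160 red (np.int64(271), np.int64(357)) yel 
172 red (np.int64(271), np.int64(356)) yel 
184 red (np.int64(271), np.int64(356)) yel 
196 red (np.int64(272), np.int64(355)) yel 
208 red (np.int64(272), np.int64(355)) yel 
220 red (np.int64(272), np.int64(354)) yel 
232 red (np.int64(272), np.int64(354)) yel 
244 red (np.int64(273), np.int64(354)) yel 
256 red (np.int64(273), np.int64(353)) yel 
268 red (np.int64(274), np.int64(353)) yel 
280 red (np.int64(274), np.int64(352)) yel 
292 red (np.int64(276), np.int64(350)) yel
```

Emit:
jog_arm --commands '[{"travel": [0.05,0,-3],"rotation": [0,0,0],"gripper": 0},{"travel": [0,0,-1],"rotation": [0,0,0],"gripper": 0},{"travel": [0,0,0],"rotation": [0,0,0],"gripper": 0},{"travel": [0.05,1,0],"rotation": [0,0,0],"gripper": 0},{"travel": [0.05,1,0],"rotation": [0,0,0],"gripper": 0},{"travel": [0.05,1,0],"rotation": [0,0,0],"gripper": 0},{"travel": [0.05,1,0],"rotation": [0,0,0],"gripper": 0},{"travel": [0,0,0],"rotation": [0,0,0],"gripper": 0}]'

```text
t: 26.5
position: [0.476, -0.1634, 0.0411]
tool_rot: [[0.049, 0.999, -0.0], [0.999, -0.049, 0.0], [0.0, -0.0, -1.0]]
ft_force: [0.5, -0.6, 0.7]
gripper_width: 0.03
```

Emit:
jog_arm --commands '[{"travel": [0.05,1,0],"rotation": [0,0,0],"gripper": 0},{"travel": [0.04,0.7,0],"rotation": [0,0,0],"gripper": 0},{"travel": [0,0.2,0],"rotation": [0,0,0],"gripper": 0},{"travel": [0,0.2,0],"rotation": [0,0,0],"gripper": 0},{"travel": [0,0.1,0],"rotation": [0,0,0],"gripper": 0},{"travel": [0,0,0],"rotation": [0,0,0],"gripper": 0},{"travel": [0,0,0],"rotation": [0,0,0],"gripper": 0},{"travel": [0,0,0],"rotation": [0,0,0],"gripper": 0}]'

```text
t: 27.5
position: [0.4774, -0.1455, 0.0417]
tool_rot: [[0.048, 0.999, 0.002], [0.999, -0.048, -0.005], [-0.005, 0.002, -1.0]]
ft_force: [-7.0, -31.1, 0.2]
gripper_width: 0.0303
```

Emit:
jog_arm --commands '[{"travel": [0,-0.4,0],"rotation": [0,0,0],"gripper": 0},{"travel": [0,0,0],"rotation": [0,0,0],"gripper": 0.55},{"travel": [0,0,0],"rotation": [0,0,0],"gripper": 0.55},{"travel": [0,0,4],"rotation": [0,0,0],"gripper": 0.55},{"travel": [0,0,5],"rotation": [0,0,0],"gripper": 0.55},{"travel": [1.3,-4.6,2],"rotation": [0,0,0.17],"gripper": 0.6},{"travel": [1.4,-4.6,0],"rotation": [0,0,0.17],"gripper": 0.6},{"travel": [1.4,-4.6,0],"rotation": [0,0,0.17],"gripper": 0.6}]'

```text
t: 28.5
position: [0.5184, -0.2852, 0.1515]
tool_rot: [[-0.45, 0.893, 0.001], [0.893, 0.45, -0.0], [-0.001, 0.0, -1.0]]
ft_force: [0.8, 0.0, 0.8]
gripper_width: 0.0511
```

Emit:
jog_arm --commands '[{"travel": [1.3,-4.6,0],"rotation": [0,0,0.178],"gripper": 0.6},{"travel": [1.4,-4.6,0],"rotation": [0,0,0.178],"gripper": 0.6},{"travel": [0,0,0],"rotation": [0,0,0.178],"gripper": 0.6},{"travel": [0,0,0],"rotation": [0,0,0.178],"gripper": 0.6},{"travel": [0,0,0],"rotation": [0,0,0.178],"gripper": 0.6},{"travel": [0,0,-2],"rotation": [0,0,0.178],"gripper": 0.6},{"travel": [0,0,-2],"rotation": [0,0,0.178],"gripper": 0.6},{"travel": [0,0,0],"rotation": [0,0,0],"gripper": 0.6}]'

```text
t: 29.5
position: [0.5443, -0.3752, 0.1095]
tool_rot: [[-0.991, -0.134, -0.002], [-0.134, 0.991, 0.002], [0.002, 0.002, -1.0]]
ft_force: [1.0, -0.2, -0.3]
gripper_width: 0.0515
```

```bash
python3 -c "
from h import *
st(); f=shot('top','top4',(60,150,540,360),1.65); packers(f);print()
g=shot('wrist','w6',None,1.25)
packers(g)"
```

```text
t 29.5 pos mm [ 544.3 -375.2  109.5] phi 97.71 tilt [-0.0024  0.002 ] F [ 1.  -0.2 -0.3] w 51.5 q [ -39.   40.   83.    0.   57. -136.]
n 146 mean [ 603.2 -153.4] rect [ 602.8 -153.5] [23.3 31.1] 85.3 ax 170.0
n 298 mean [ 586.1 -375.2] rect [ 586.3 -375.1] [49.6 31.5] 8.0 ax -171.5
n 156 mean [ 476.1 -147.6] rect [ 475.9 -147.7] [24.4 28.8] 89.7 ax 179.8
n 188 mean [ 440.1 -376. ] rect [ 436.8 -369.8] [27.1 59.7] 60.4 ax 158.4

n 6218 mean [ 431.3 -380.5] rect [ 432.2 -380.5] [56.5 32.2] 4.6 ax -176.3
n 5256 mean [ 571.4 -376.3] rect [ 573.1 -376.1] [81.3 31.8] 8.5 ax -171.4
n 1028 mean [ 614.3 -134.4] rect [ 612.4 -131.1] [26.3 36.3] 86.8 ax -162.9
```

View pics/top4.png

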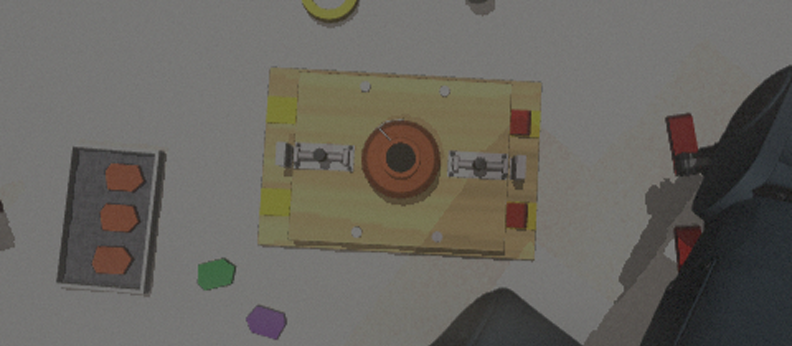

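Both right-hand packers sit in their bays, at (521,122) and (516,215). Next is P2.

Emit:
jog_arm --commands '[{"travel": [0.1,-0.5,-4],"rotation": [0,0,0.01],"gripper": 0.6},{"travel": [0,0,-3.2],"rotation": [0,0,0],"gripper": 0.6},{"travel": [0,0,-1.5],"rotation": [0,0,0],"gripper": 0.6},{"travel": [0,0,0],"rotation": [0,0,0],"gripper": 0.6},{"travel": [0,0,0],"rotation": [0,0,0],"gripper": 0},{"travel": [0,0,0],"rotation": [0,0,0],"gripper": 0},{"travel": [0,0,0],"rotation": [0,0,0],"gripper": 0},{"travel": [0,0,0],"rotation": [0,0,0],"gripper": 0}]'

```text
t: 30.6
position: [0.5467, -0.3817, 0.0261]
tool_rot: [[-0.99, -0.144, 0.002], [-0.144, 0.99, -0.002], [-0.002, -0.002, -1.0]]
ft_force: [-1.0, 1.4, 6.3]
gripper_width: 0.0294
```

```bash
python3 -c "
from h import *
st()"
```

```text
t 30.6 pos mm [ 546.7 -381.7   26.1] phi 98.31 tilt [ 0.0023 -0.0018] F [-1.   1.4  6.3] w 29.4 q [ -39.   47.   83.    0.   49. -137.]
```

Emit:
jog_arm --commands '[{"travel": [0,0,5],"rotation": [0,0,0],"gripper": 0},{"travel": [0,0,6],"rotation": [0,0,0],"gripper": 0},{"travel": [0.6,3,5],"rotation": [0,0,-0.147],"gripper": 0},{"travel": [0.6,5,1.5],"rotation": [0,0,-0.147],"gripper": 0},{"travel": [0.6,5.2,0],"rotation": [0,0,-0.147],"gripper": 0},{"travel": [0.6,5.2,0],"rotation": [0,0,-0.147],"gripper": 0},{"travel": [0.6,5.2,0],"rotation": [0,0,-0.147],"gripper": 0},{"travel": [0.6,5.2,0],"rotation": [0,0,-0.147],"gripper": 0}]'

```text
t: 31.6
position: [0.5821, -0.0915, 0.2002]
tool_rot: [[-0.737, 0.676, 0.002], [0.676, 0.737, -0.0], [-0.002, 0.001, -1.0]]
ft_force: [0.4, 0.3, -0.8]
gripper_width: 0.0294
```

Emit:
jog_arm --commands '[{"travel": [0.6,5.2,0],"rotation": [0,0,-0.147],"gripper": 0},{"travel": [0.6,5.2,0],"rotation": [0,0,-0.147],"gripper": 0},{"travel": [0.6,5.2,0],"rotation": [0,0,-0.147],"gripper": 0},{"travel": [0.6,5.2,0],"rotation": [0,0,-0.147],"gripper": 0},{"travel": [0.6,5.2,0],"rotation": [0,0,-0.147],"gripper": 0},{"travel": [0.6,5.2,0],"rotation": [0,0,-0.149],"gripper": 0},{"travel": [0,0.4,0],"rotation": [0,0,0],"gripper": 0},{"travel": [0,0,0],"rotation": [0,0,0],"gripper": 0}]'

```text
t: 32.6
position: [0.6178, 0.2228, 0.1996]
tool_rot: [[0.048, 0.999, 0.001], [0.999, -0.048, -0.0], [0.0, 0.001, -1.0]]
ft_force: [0.7, -0.6, -0.1]
gripper_width: 0.0294
```

```bash
python3 -c "
from h import *
st()"
```

```text
t 32.6 pos mm [617.8 222.8 199.6] phi -2.77 tilt [ 0.0006 -0.    ] F [ 0.7 -0.6 -0.1] w 29.4 q [16. 34. 80. -0. 66. 19.]
```

Emit:
jog_arm --commands '[{"travel": [0.2,0,-5],"rotation": [0,0,0],"gripper": 0},{"travel": [0,0,-5],"rotation": [0,0,0],"gripper": 0},{"travel": [0,0,-3],"rotation": [0,0,0],"gripper": 0},{"travel": [0,0,-2],"rotation": [0,0,0],"gripper": 0},{"travel": [0,0,0],"rotation": [0,0,0],"gripper": 0},{"travel": [0,0,0],"rotation": [0,0,0],"gripper": 0},{"travel": [0,0,0],"rotation": [0,0,0],"gripper": 0},{"travel": [0,0,0],"rotation": [0,0,0],"gripper": 0}]'

```text
t: 33.6
position: [0.6202, 0.223, 0.0499]
tool_rot: [[0.05, 0.999, 0.001], [0.999, -0.05, 0.0], [0.0, 0.001, -1.0]]
ft_force: [-0.9, 0.4, 0.2]
gripper_width: 0.0294
```

```bash
python3 -c "
from h import *
st(); shot('scene','s5',(240,180,480,360),3.3); shot('wrist','w7',None,1.25)"
```

```text
t 33.6 pos mm [620.2 223.   49.9] phi -2.86 tilt [0.0012 0.0003] F [-0.9  0.4  0.2] w 29.4 q [16. 45. 84. -0. 51. 19.]
```

View pics/s5.png

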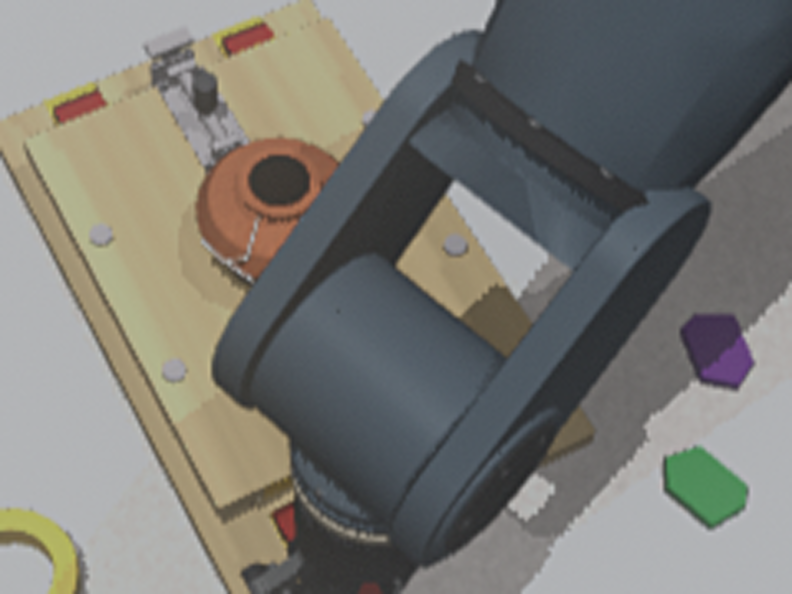

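The arm hides most of the left end, but the packer's tip shows red at (287,523), in line with the bay. I lower and slide.

Emit:
jog_arm --commands '[{"travel": [0,0,-0.5],"rotation": [0,0,0],"gripper": 0},{"travel": [0,0,0],"rotation": [0,0,0],"gripper": 0},{"travel": [0,0,0],"rotation": [0,0,0],"gripper": 0},{"travel": [-0.05,-1,0],"rotation": [0,0,0],"gripper": 0},{"travel": [-0.05,-1,0],"rotation": [0,0,0],"gripper": 0},{"travel": [-0.05,-1,0],"rotation": [0,0,0],"gripper": 0},{"travel": [0,0,0],"rotation": [0,0,0],"gripper": 0},{"travel": [0,0,0],"rotation": [0,0,0],"gripper": 0}]'

```text
t: 34.7
position: [0.6185, 0.1926, 0.0442]
tool_rot: [[0.05, 0.999, 0.0], [0.999, -0.05, -0.0], [-0.0, 0.0, -1.0]]
ft_force: [-0.1, -1.6, 1.8]
gripper_width: 0.0293
```

```bash
python3 -c "
from h import *
st()"
```

```text
t 34.7 pos mm [618.5 192.6  44.2] phi -2.87 tilt [ 0.0001 -0.0003] F [-0.1 -1.6  1.8] w 29.3 q [13. 44. 86. -0. 49. 16.]
```

Moving freely with the tip in the gap; 29 mm remain.

Emit:
jog_arm --commands '[{"travel": [-0.05,-1,0],"rotation": [0,0,0],"gripper": 0},{"travel": [-0.05,-1,0],"rotation": [0,0,0],"gripper": 0},{"travel": [-0.03,-0.6,0],"rotation": [0,0,0],"gripper": 0},{"travel": [0,-0.3,0],"rotation": [0,0,0],"gripper": 0},{"travel": [0,-0.2,0],"rotation": [0,0,0],"gripper": 0},{"travel": [0,0,0],"rotation": [0,0,0],"gripper": 0},{"travel": [0,0,0],"rotation": [0,0,0],"gripper": 0},{"travel": [0,0,0],"rotation": [0,0,0],"gripper": 0}]'

```text
t: 35.7
position: [0.6173, 0.1641, 0.0442]
tool_rot: [[0.05, 0.999, 0.001], [0.999, -0.05, 0.003], [0.003, 0.001, -1.0]]
ft_force: [0.4, 17.1, 1.4]
gripper_width: 0.029
```

```bash
python3 -c "
from h import *
st()"
```

```text
t 35.7 pos mm [617.3 164.1  44.2] phi -2.88 tilt [0.0014 0.0032] F [ 0.4 17.1  1.4] w 29.0 q [11. 43. 88.  0. 48. 13.]
```

Emit:
jog_arm --commands '[{"travel": [0,0.3,0],"rotation": [0,0,0],"gripper": 0},{"travel": [0,0,0],"rotation": [0,0,0],"gripper": 0.55},{"travel": [0,0,0],"rotation": [0,0,0],"gripper": 0.55},{"travel": [0,0,4],"rotation": [0,0,0],"gripper": 0.55},{"travel": [0,0,6],"rotation": [0,0,0],"gripper": 0.55},{"travel": [0,0,5.5],"rotation": [0,0,0.15],"gripper": 0.6},{"travel": [-2,-5,0],"rotation": [0,0,0.15],"gripper": 0.6},{"travel": [-2,-5,0],"rotation": [0,0,0.15],"gripper": 0.6}]'

```text
t: 36.7
position: [0.5764, 0.0637, 0.1994]
tool_rot: [[-0.395, 0.919, 0.001], [0.919, 0.395, -0.0], [-0.0, 0.001, -1.0]]
ft_force: [0.9, -0.8, -0.3]
gripper_width: 0.0514
```

Emit:
jog_arm --commands '[{"travel": [-2,-5,0],"rotation": [0,0,0.15],"gripper": 0.6},{"travel": [-2,-5,0],"rotation": [0,0,0.15],"gripper": 0.6},{"travel": [-2,-5,0],"rotation": [0,0,0.16],"gripper": 0.6},{"travel": [-2,-5,0],"rotation": [0,0,0.16],"gripper": 0.6},{"travel": [-2,-5,0],"rotation": [0,0,0.16],"gripper": 0.6},{"travel": [-2,-5,0],"rotation": [0,0,0.16],"gripper": 0.6},{"travel": [-2,-5,0],"rotation": [0,0,0.16],"gripper": 0.6},{"travel": [-2,-5,0],"rotation": [0,0,0.155],"gripper": 0.6}]'

```text
t: 37.7
position: [0.4159, -0.3368, 0.199]
tool_rot: [[-0.996, -0.089, -0.0], [-0.089, 0.996, 0.0], [0.0, 0.0, -1.0]]
ft_force: [0.9, -0.4, 0.1]
gripper_width: 0.0512
```

```bash
python3 -c "
from h import *
st(); f=shot('top','top5',(60,150,540,360),1.65); packers(f);print()
g=shot('wrist','w8',None,1.25)
packers(g)"
```

```text
t 37.7 pos mm [ 415.9 -336.8  199. ] phi 95.11 tilt [-0.0001  0.    ] F [ 0.9 -0.4  0.1] w 51.2 q [ -44.   22.  100.   -0.   58. -139.]
n 163 mean [619.  163.6] rect [619.1 163.8] [25.6 31.6] 86.2 ax 168.1
n 144 mean [ 602.9 -153.1] rect [ 602.5 -153.2] [22.7 31.8] 85.3 ax 175.4
n 148 mean [ 476.5 -147. ] rect [ 476.  -147.7] [24.4 28.8] 89.7 ax -178.6
n 282 mean [ 436.8 -380.8] rect [ 436.6 -381.1] [45.2 31.4] 3.9 ax -177.8

n 3157 mean [ 420.6 -381.3] rect [ 421.8 -381.2] [79.7 32.3] 3.7 ax -175.3
n 1196 mean [ 485.6 -128.4] rect [ 485.8 -128.4] [35.5 35.4] 84.8 ax 49.6
```

View pics/top5.png

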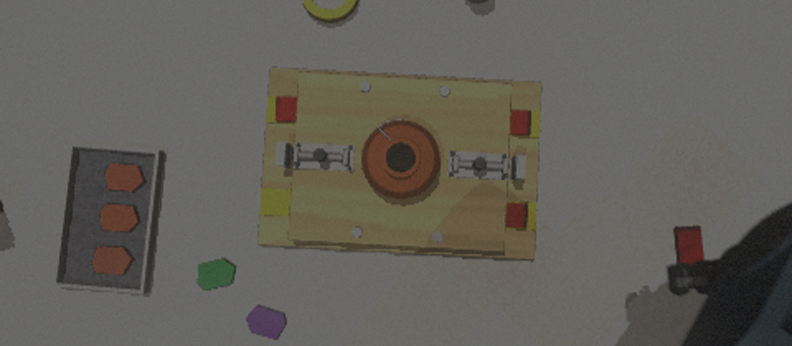

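Three packers are home, at (286,109), (521,122) and (516,215). The last one is at (689,245).

Emit:
jog_arm --commands '[{"travel": [-1.1,-2.3,-5],"rotation": [0,0,-0.01],"gripper": 0.6},{"travel": [-1.1,-2.35,-5],"rotation": [0,0,0],"gripper": 0.6},{"travel": [0,0,-5],"rotation": [0,0,0],"gripper": 0.6},{"travel": [0,0,-2.7],"rotation": [0,0,0],"gripper": 0.6},{"travel": [0,0,0],"rotation": [0,0,0],"gripper": 0.6},{"travel": [0,0,0],"rotation": [0,0,0],"gripper": 0},{"travel": [0,0,0],"rotation": [0,0,0],"gripper": 0},{"travel": [0,0,0],"rotation": [0,0,0],"gripper": 0}]'

```text
t: 38.8
position: [0.3957, -0.3822, 0.0237]
tool_rot: [[-0.997, -0.074, 0.002], [-0.074, 0.997, -0.002], [-0.002, -0.002, -1.0]]
ft_force: [0.1, 0.5, 7.9]
gripper_width: 0.0298
```

```bash
python3 -c "
from h import *
st()"
```

```text
t 38.8 pos mm [ 395.7 -382.2   23.7] phi 94.26 tilt [ 0.0017 -0.0019] F [0.1 0.5 7.9] w 29.8 q [ -49.   39.  102.    0.   39. -143.]
```

Emit:
jog_arm --commands '[{"travel": [0,0,5],"rotation": [0,0,0],"gripper": 0},{"travel": [0,0,6],"rotation": [0,0,0],"gripper": 0},{"travel": [0.8,3,5],"rotation": [0,0,-0.141],"gripper": 0},{"travel": [0.8,5,1.7],"rotation": [0,0,-0.141],"gripper": 0},{"travel": [0.8,5.2,0],"rotation": [0,0,-0.141],"gripper": 0},{"travel": [0.8,5.2,0],"rotation": [0,0,-0.141],"gripper": 0},{"travel": [0.8,5.2,0],"rotation": [0,0,-0.141],"gripper": 0},{"travel": [0.8,5.2,0],"rotation": [0,0,-0.141],"gripper": 0}]'

```text
t: 39.8
position: [0.4432, -0.092, 0.2]
tool_rot: [[-0.713, 0.701, 0.002], [0.701, 0.713, -0.001], [-0.002, 0.001, -1.0]]
ft_force: [0.7, 0.4, -0.7]
gripper_width: 0.03
```

Emit:
jog_arm --commands '[{"travel": [0.8,5.2,0],"rotation": [0,0,-0.141],"gripper": 0},{"travel": [0.8,5.2,0],"rotation": [0,0,-0.141],"gripper": 0},{"travel": [0.8,5.2,0],"rotation": [0,0,-0.141],"gripper": 0},{"travel": [0.8,5.2,0],"rotation": [0,0,-0.141],"gripper": 0},{"travel": [0.9,5.2,0],"rotation": [0,0,-0.141],"gripper": 0},{"travel": [0.9,5.2,0],"rotation": [0,0,-0.141],"gripper": 0},{"travel": [0.2,1.2,0],"rotation": [0,0,0],"gripper": 0},{"travel": [0,0,0],"rotation": [0,0,0],"gripper": 0}]'

```text
t: 40.8
position: [0.4949, 0.2306, 0.1993]
tool_rot: [[0.044, 0.999, 0.0], [0.999, -0.044, -0.0], [-0.0, 0.0, -1.0]]
ft_force: [1.1, 0.1, -0.6]
gripper_width: 0.0294
```

```bash
python3 -c "
from h import *
st()"
```

```text
t 40.8 pos mm [494.9 230.6 199.3] phi -2.55 tilt [ 0.0003 -0.    ] F [ 1.1  0.1 -0.6] w 29.4 q [20. 23. 98. -0. 59. 23.]
```

Emit:
jog_arm --commands '[{"travel": [0.1,0,-5],"rotation": [0,0,-0.005],"gripper": 0},{"travel": [0,0,-5],"rotation": [0,0,0],"gripper": 0},{"travel": [0,0,-3],"rotation": [0,0,0],"gripper": 0},{"travel": [0,0,-2],"rotation": [0,0,0],"gripper": 0},{"travel": [0,0,0],"rotation": [0,0,0],"gripper": 0},{"travel": [0,0,0],"rotation": [0,0,0],"gripper": 0},{"travel": [0,0,0],"rotation": [0,0,0],"gripper": 0},{"travel": [0,0,0],"rotation": [0,0,0],"gripper": 0}]'

```text
t: 41.8
position: [0.4964, 0.2304, 0.0497]
tool_rot: [[0.052, 0.999, 0.001], [0.999, -0.052, 0.0], [0.0, 0.001, -1.0]]
ft_force: [-0.5, 0.4, -0.2]
gripper_width: 0.0298
```

```bash
python3 -c "
from h import *
st(); 
f=load('w7')['frame'];g=shot('wrist','w9')['frame'];shot('scene','s9')
cv2.imwrite('pics/cmp.png',cv2.resize(np.hstack([f,g])[:,:,::-1],(800,300)))"
```

```text
t 41.8 pos mm [496.4 230.4  49.7] phi -2.97 tilt [0.001  0.0004] F [-0.5  0.4 -0.2] w 29.8 q [ 20.  36. 103.  -0.  41.  23.]
```

View pics/cmp.png

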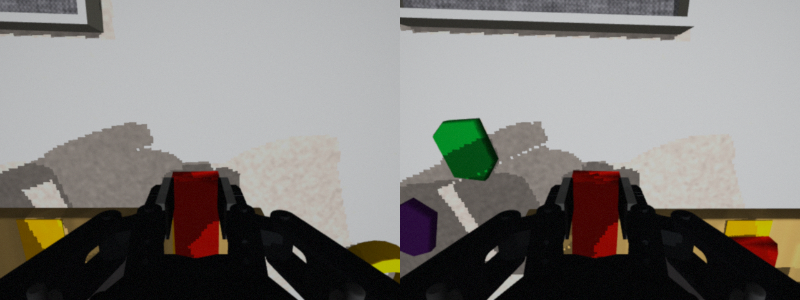

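Both grasps look alike, with the red packer square between the pads at (195,215) and (596,215). I lower and slide.

Emit:
jog_arm --commands '[{"travel": [-0.05,0,-0.7],"rotation": [0,0,0.002],"gripper": 0},{"travel": [0,0,0],"rotation": [0,0,0],"gripper": 0},{"travel": [0,0,0],"rotation": [0,0,0],"gripper": 0},{"travel": [-0.05,-1,0],"rotation": [0,0,0],"gripper": 0},{"travel": [-0.05,-1,0],"rotation": [0,0,0],"gripper": 0},{"travel": [-0.05,-1,0],"rotation": [0,0,0],"gripper": 0},{"travel": [0,0,0],"rotation": [0,0,0],"gripper": 0},{"travel": [0,0,0],"rotation": [0,0,0],"gripper": 0}]'

```text
t: 42.9
position: [0.4942, 0.2004, 0.0421]
tool_rot: [[0.05, 0.999, 0.0], [0.999, -0.05, 0.0], [0.0, 0.0, -1.0]]
ft_force: [-0.1, 0.4, -0.8]
gripper_width: 0.0299
```

```bash
python3 -c "
from h import *
st()"
```

```text
t 42.9 pos mm [494.2 200.4  42.1] phi -2.88 tilt [0.0001 0.0001] F [-0.1  0.4 -0.8] w 29.9 q [ 17.  36. 105.   0.  39.  20.]
```

Emit:
jog_arm --commands '[{"travel": [-0.05,-1,0],"rotation": [0,0,0],"gripper": 0},{"travel": [-0.05,-1,0],"rotation": [0,0,0],"gripper": 0},{"travel": [-0.04,-0.8,0],"rotation": [0,0,0],"gripper": 0},{"travel": [0,-0.3,0],"rotation": [0,0,0],"gripper": 0},{"travel": [0,-0.2,0],"rotation": [0,0,0],"gripper": 0},{"travel": [0,0,0],"rotation": [0,0,0],"gripper": 0},{"travel": [0,0,0],"rotation": [0,0,0],"gripper": 0},{"travel": [0,0,0],"rotation": [0,0,0],"gripper": 0}]'

```text
t: 43.9
position: [0.4927, 0.1691, 0.0423]
tool_rot: [[0.051, 0.999, 0.001], [0.999, -0.051, 0.003], [0.003, 0.001, -1.0]]
ft_force: [-1.6, 17.6, 0.6]
gripper_width: 0.0295
```

```bash
python3 -c "
from h import *
st()"
```

```text
t 43.9 pos mm [492.7 169.1  42.3] phi -2.9 tilt [0.0007 0.0025] F [-1.6 17.6  0.6] w 29.5 q [ 14.  35. 107.   0.  38.  16.]
```

Emit:
jog_arm --commands '[{"travel": [0,0.3,0],"rotation": [0,0,0],"gripper": 0},{"travel": [0,0,0],"rotation": [0,0,0],"gripper": 0.55},{"travel": [0,0,0],"rotation": [0,0,0],"gripper": 0.55},{"travel": [0,0,4],"rotation": [0,0,0],"gripper": 0.55},{"travel": [0,0,6],"rotation": [0,0,0],"gripper": 0.55},{"travel": [0,4,5],"rotation": [0,0,0],"gripper": 0},{"travel": [-2,5,0],"rotation": [0,0,0],"gripper": 0},{"travel": [-3,5,0],"rotation": [0,0,0],"gripper": 0}]'

```text
t: 44.9
position: [0.4426, 0.3106, 0.1916]
tool_rot: [[0.051, 0.999, 0.002], [0.999, -0.051, 0.001], [0.001, 0.002, -1.0]]
ft_force: [0.5, 0.5, -0.6]
gripper_width: -0.0001
```

```bash
python3 -c "
from h import *
st(); f=shot('top','top6'); packers(f)
im=f['frame'][185:315,212:396,::-1]; cv2.imwrite('pics/crop6.png',cv2.convertScaleAbs(cv2.resize(im,None,fx=4.3,fy=4.3,interpolation=cv2.INTER_CUBIC),alpha=1.6))"
```

```text
t 44.9 pos mm [442.6 310.6 191.6] phi -2.94 tilt [0.0016 0.0008] F [ 0.5  0.5 -0.6] w -0.1 q [30. 23. 99. -0. 58. 33.]
n 161 mean [619.1 163.4] rect [619.3 163.5] [29.3 26.6] 0.3 ax 163.9
n 142 mean [ 602.9 -153. ] rect [ 602.7 -153.3] [22.8 30.9] 85.3 ax 176.2
n 162 mean [492.3 170.2] rect [492.2 170.1] [28.7 26.5] 0.2 ax 168.5
n 149 mean [ 476.3 -146.8] rect [ 477.  -147.7] [24.4 30.9] 89.7 ax -176.2
```

View pics/crop6.png

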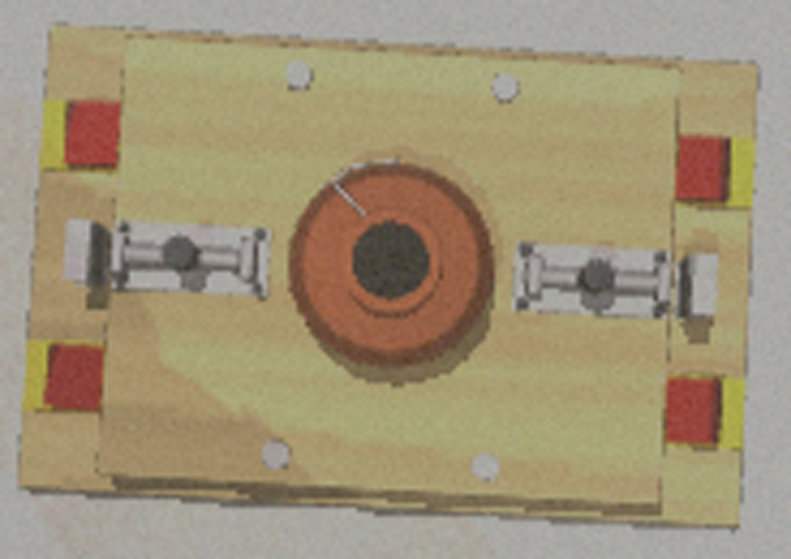

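All four packers are home at (93,133), (704,168), (74,377) and (691,411), each with about 15 mm of patch showing outboard. Next I shoot the left bolt.

Emit:
jog_arm --commands '[{"travel": [2.2,-4.6,0],"rotation": [0,0,0],"gripper": 0},{"travel": [2.2,-4.6,0],"rotation": [0,0,0],"gripper": 0},{"travel": [2.2,-4.6,0],"rotation": [0,0,0],"gripper": 0},{"travel": [2.1,-4.5,0],"rotation": [0,0,0],"gripper": 0},{"travel": [2.1,-4.5,0],"rotation": [0,0,0],"gripper": 0},{"travel": [0,0,0],"rotation": [0,0,0],"gripper": 0},{"travel": [0,0,-2],"rotation": [0,0,0],"gripper": 0},{"travel": [0,0,0],"rotation": [0,0,0],"gripper": 0}]'

```text
t: 45.95
position: [0.5496, 0.0817, 0.1698]
tool_rot: [[0.05, 0.999, -0.003], [0.999, -0.05, -0.0], [-0.0, -0.003, -1.0]]
ft_force: [-0.1, -1.0, -0.5]
gripper_width: -0.0001
```

```bash
python3 -c "
from h import *
st(); f=shot('wrist','w10',None,1.25)"
```

```text
t 45.95 pos mm [549.6  81.7 169.8] phi -2.85 tilt [-0.0028 -0.0001] F [-0.1 -1.  -0.5] w -0.1 q [ 4. 26. 98.  0. 56.  7.]
```

View pics/w10.png

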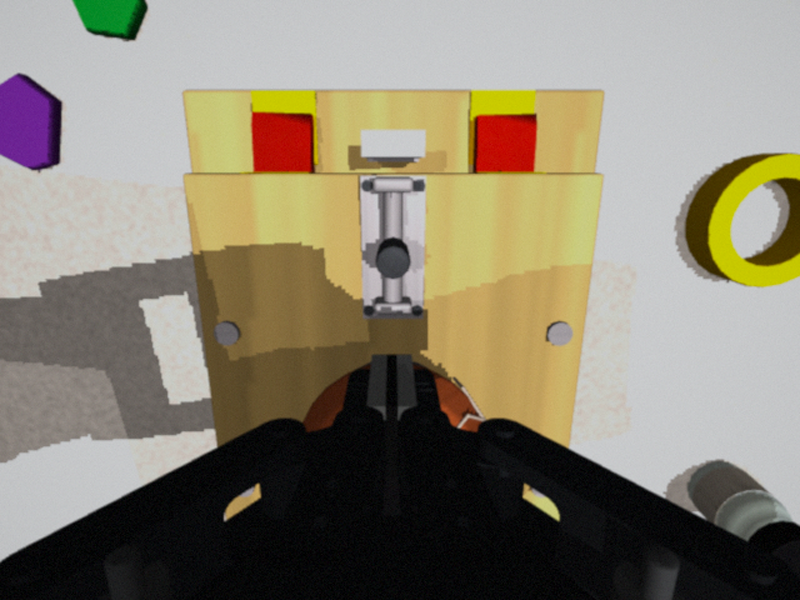

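The knob at (391,258) is laterally in line with the shut fingers at (391,380). I descend on the jar side of the knob, where there is clearance to the jar, and push to +y.

```bash
python3 -c "
from h import *
f=load('w10'); print(w(f,392/1.25,250/1.25,.096)*1000, px(f,[[.5496,.0817,.153]])*1.25)"
```

```text
[551.16999286 116.56780245  96.        ] [[392.62135271 378.48717436]]
```

Emit:
jog_arm --commands '[{"travel": [0.1,0,-4],"rotation": [0,0,0],"gripper": 0},{"travel": [0,0,-2.5],"rotation": [0,0,0],"gripper": 0},{"travel": [0,0,-1.1],"rotation": [0,0,0],"gripper": 0},{"travel": [0,0,0],"rotation": [0,0,0],"gripper": 0},{"travel": [0.03,0.5,0],"rotation": [0,0,0],"gripper": 0},{"travel": [0.03,0.5,0],"rotation": [0,0,0],"gripper": 0},{"travel": [0.03,0.5,0],"rotation": [0,0,0],"gripper": 0},{"travel": [0,0,0],"rotation": [0,0,0],"gripper": 0}]'

```text
t: 47.0
position: [0.5527, 0.0969, 0.0951]
tool_rot: [[0.049, 0.999, 0.0], [0.999, -0.049, 0.0], [0.0, 0.0, -1.0]]
ft_force: [0.3, 0.4, 0.0]
gripper_width: 0.0004
```

```bash
python3 -c "
from h import *
st()"
```

```text
t 47.0 pos mm [552.7  96.9  95.1] phi -2.83 tilt [0.0004 0.0001] F [0.3 0.4 0. ] w 0.4 q [  5.  33. 100.   0.  48.   8.]
```

Emit:
jog_arm --commands '[{"travel": [0.03,0.5,0],"rotation": [0,0,0],"gripper": 0},{"travel": [0.03,0.5,0],"rotation": [0,0,0],"gripper": 0},{"travel": [0.03,0.5,0],"rotation": [0,0,0],"gripper": 0},{"travel": [0.02,0.4,0],"rotation": [0,0,0],"gripper": 0},{"travel": [0,0.2,0],"rotation": [0,0,0],"gripper": 0},{"travel": [0,0.2,0],"rotation": [0,0,0],"gripper": 0},{"travel": [0,0,0],"rotation": [0,0,0],"gripper": 0},{"travel": [0,0,0],"rotation": [0,0,0],"gripper": 0}]'

```text
t: 48.0
position: [0.5535, 0.1155, 0.0949]
tool_rot: [[0.049, 0.999, -0.001], [0.999, -0.049, -0.006], [-0.006, -0.001, -1.0]]
ft_force: [-1.6, -34.8, 6.6]
gripper_width: 0.0001
```

```bash
python3 -c "
from h import *
st()"
```

```text
t 48.0 pos mm [553.5 115.5  94.9] phi -2.81 tilt [-0.0015 -0.0062] F [ -1.6 -34.8   6.6] w 0.1 q [ 7. 33. 99. -0. 48. 10.]
```

Left bolt at its stop, at the predicted place. Over the jar to the right bolt.

Emit:
jog_arm --commands '[{"travel": [0,-1,0],"rotation": [0,0,0],"gripper": 0},{"travel": [0,0,4],"rotation": [0,0,0],"gripper": 0},{"travel": [0,0,6],"rotation": [0,0,0],"gripper": 0},{"travel": [-0.2,-4.2,0],"rotation": [0,0,0],"gripper": 0},{"travel": [-0.2,-4.2,0],"rotation": [0,0,0],"gripper": 0},{"travel": [-0.3,-4.2,0],"rotation": [0,0,0],"gripper": 0},{"travel": [-0.3,-4.3,0],"rotation": [0,0,0],"gripper": 0},{"travel": [0,0,0],"rotation": [0,0,0],"gripper": 0}]'

```text
t: 49.0
position: [0.5436, -0.0614, 0.1948]
tool_rot: [[0.053, 0.999, 0.0], [0.999, -0.053, 0.0], [0.0, 0.0, -1.0]]
ft_force: [-0.1, 0.4, 0.3]
gripper_width: -0.0001
```

```bash
python3 -c "
from h import *
st()"
```

```text
t 49.0 pos mm [543.6 -61.4 194.8] phi -3.03 tilt [0.0003 0.0003] F [-0.1  0.4  0.3] w -0.1 q [-11.  23.  98.   0.  58.  -8.]
```

Emit:
jog_arm --commands '[{"travel": [0,-0.3,-5],"rotation": [0,0,0],"gripper": 0},{"travel": [0,0,-3],"rotation": [0,0,0],"gripper": 0},{"travel": [0,0,-2],"rotation": [0,0,0],"gripper": 0},{"travel": [0,0,0],"rotation": [0,0,0],"gripper": 0},{"travel": [-0.03,-0.5,0],"rotation": [0,0,0],"gripper": 0},{"travel": [-0.03,-0.5,0],"rotation": [0,0,0],"gripper": 0},{"travel": [-0.03,-0.5,0],"rotation": [0,0,0],"gripper": 0},{"travel": [0,0,0],"rotation": [0,0,0],"gripper": 0}]'

```text
t: 50.0
position: [0.5429, -0.0781, 0.0952]
tool_rot: [[0.05, 0.999, 0.001], [0.999, -0.05, -0.0], [-0.0, 0.001, -1.0]]
ft_force: [-0.7, -0.1, -0.1]
gripper_width: -0.0002
```

```bash
python3 -c "
from h import *
st()"
```

```text
t 50.0 pos mm [542.9 -78.1  95.2] phi -2.89 tilt [ 0.0006 -0.0002] F [-0.7 -0.1 -0.1] w -0.2 q [-13.  32. 102.  -0.  47. -10.]
```

Emit:
jog_arm --commands '[{"travel": [-0.03,-0.5,0],"rotation": [0,0,0],"gripper": 0},{"travel": [-0.03,-0.5,0],"rotation": [0,0,0],"gripper": 0},{"travel": [-0.03,-0.5,0],"rotation": [0,0,0],"gripper": 0},{"travel": [-0.02,-0.3,0],"rotation": [0,0,0],"gripper": 0},{"travel": [0,-0.2,0],"rotation": [0,0,0],"gripper": 0},{"travel": [0,-0.2,0],"rotation": [0,0,0],"gripper": 0},{"travel": [0,0,0],"rotation": [0,0,0],"gripper": 0},{"travel": [0,0,0],"rotation": [0,0,0],"gripper": 0}]'

```text
t: 51.0
position: [0.5416, -0.0979, 0.0949]
tool_rot: [[0.05, 0.999, -0.0], [0.999, -0.05, 0.002], [0.002, -0.0, -1.0]]
ft_force: [1.4, 14.3, 4.1]
gripper_width: 0.0
```

```bash
python3 -c "
from h import *
st()"
```

```text
t 51.0 pos mm [541.6 -97.9  94.9] phi -2.87 tilt [-0.0004  0.0025] F [ 1.4 14.3  4.1] w 0.0 q [-15.  32. 101.   0.  47. -12.]
```

Emit:
jog_arm --commands '[{"travel": [0,1,0],"rotation": [0,0,0],"gripper": 0},{"travel": [0,0,4],"rotation": [0,0,0],"gripper": 0},{"travel": [0,0,6],"rotation": [0,0,0],"gripper": 0},{"travel": [0,-4,3],"rotation": [0,0,0],"gripper": 0},{"travel": [-1,-6,0],"rotation": [0,0,0],"gripper": 0},{"travel": [-1,-6,0],"rotation": [0,0,0],"gripper": 0},{"travel": [-1,-6,0],"rotation": [0,0,0],"gripper": 0},{"travel": [0,-4,0],"rotation": [0,0,0],"gripper": 0}]'

```text
t: 52.0
position: [0.5105, -0.352, 0.2246]
tool_rot: [[0.052, 0.999, -0.001], [0.999, -0.052, -0.0], [-0.0, -0.001, -1.0]]
ft_force: [0.3, 0.7, -0.9]
gripper_width: -0.0
```

```bash
python3 -c "
from h import *
st(); f=shot('top','top7'); packers(f)
im=f['frame'][130:330,80:400,::-1]; cv2.imwrite('pics/crop7.png',cv2.convertScaleAbs(cv2.resize(im,None,fx=2.5,fy=2.5,interpolation=cv2.INTER_CUBIC),alpha=1.6))"
```

```text
t 52.0 pos mm [ 510.5 -352.   224.6] phi -2.96 tilt [-0.0008 -0.0003] F [ 0.3  0.7 -0.9] w -0.0 q [-39.  29.  85.  -0.  66. -36.]
n 159 mean [619.1 163.4] rect [619.3 163.5] [29.3 26.6] 0.3 ax 166.3
n 147 mean [ 603.1 -153.4] rect [ 602.9 -153. ] [24.6 29.6] 89.5 ax 172.8
n 163 mean [492.4 170.2] rect [492.2 170.1] [28.7 26.5] 0.2 ax 171.2
n 147 mean [ 476.4 -146.8] rect [ 476.  -146.6] [22.2 28.8] 89.7 ax -178.8
```

View pics/crop7.png

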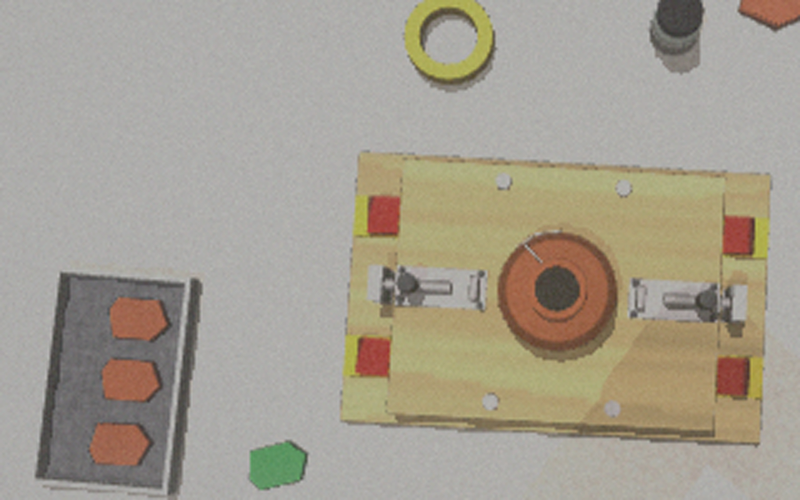

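The picture shows both knobs hard against the keepers, at (406,285) and (708,302). They are about 249 mm apart, which makes the two travels sum to about 59 of 60 mm. The four packers are home, three sherds are in the tray, and the tape and adhesive are in view and untouched. I hand in.

```bash
python3 -c "
from h import *
r.hand_in(); st()"
```

```text
the job is handed in; nothing more can be done
the job is handed in; nothing more can be done
```

The job is done and handed in at about 52 s of the 210 s; the hand-in reports no verdict.

- **Sherds:** all three deck sherds are in the finds tray. I left the green and purple look-alikes and the loose pieces on the bench alone.
- **Packers:** all four were slid to the stops in their own bays, with a clear stop reaction of 17–31 N each. The last overhead picture shows them home, with about 30 mm left on the ledge.
- **Bolts:** both were pushed to their end stops after the packers were in. Their travels, read from the knob spacing, add up to about 59 of 60 mm.
- **Jar, adhesive and tape:** I saw no contact with the jar. The adhesive and tape look unmoved in the last picture, though I did not measure their positions.

No check failed. One disagreed slightly: the stops showed the board about 2 mm further to +y than my first image estimate, which I corrected before the left-hand insertions.

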